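# Index the photometer's filter wheel and pin it

### The arm

A 6-joint arm with a two-finger parallel gripper is mounted at the origin on the work surface. World frame = base frame: x ahead of the robot, y to its left, z up, the work surface at z = 0. Lengths are in m, angles in rad, forces in N, time in s.
With the tool pointing down it reaches from about 0.325 to 0.9 m from the base axis. Payload 6.1 kg.
Tool frame: the origin (TCP) lies on the centre line of the jaws, within the pads' length; the fingertips stand 8 mm ahead of it and the grasp point (between the pads) lies 11 mm behind it; z points along the fingers, y is the direction in which the jaws open and shut (so a half turn about z gives the same grasp; the last joint's range is limited). The gripper opens to 85 mm and grips with 20 to 120 N. Pads are 22 mm wide; open, the fingers measure 114 mm over their backs; the gripper's body (76 mm by 85 mm) begins 54 mm behind the grasp point. The pads swing forward as they close: fully open they stand 13 mm farther back than shut.
Start: joints at [1.213, 0.22, 1.526, -0, 1.395, -0.126], TCP at [0.144, 0.608, 0.239] pointing down, gripper open.
Joint ranges: [-2.98, 2.98], [-0.91, 2.08], [0.09, 2.57], [-1.24, 4.39], [0.2, 2.65], [-2.68, 2.68]. Speed limits (rad/s): [2.57, 2.57, 3.01, 3.14, 3.14, 3.14].

### API

Orientations are given as a rotation vector (axis times angle).
In Python, from bench import get_state, snapshot, sign_off gives the robot as it stands.
- The arm moves only by the tool carry_out, never from a script. Its argument "steps" is a list of rows, each a list of 6 numbers: the shift along the tool's x, y, z in m, then the turn, a rotation vector about the tool's x, y, z in degrees. A call has 1 to 20 rows; each row is the pose to reach, as a shift and turn from the pose commanded when the call began, along the tool's axes at that moment; what a row does not reach only later rows make up. A row lasts 1/12 s, in which the tool goes at most 41.7 mm and 7.16 degrees, less where a joint would pass 70% of its speed; a pose out of reach is approached as far as the arm can. A call with a gripper value outside its range is refused whole. "fingers" is the closure, from -1 (fully open) to 1 (shut), set as the call begins (left out, the last holds). The fingers move at their own pace and stop on an object; "grip_force" is the grip in N (left out, the last holds). Time passes only in rows, so rows that repeat a pose let the fingers close. It gives the time, the measured TCP pose, the force and the opening at its end, in the units of the state.
- get_state(): the state, without advancing time (a new reading comes with each control period).
- snapshot(name): name is "scene" or "top" or "wrist"; returns a dict with "img" (420x560x3 uint8, blue, green, red), "K" (3x3 intrinsics, pixels), "R" (3x3) and "t" (3): a world point X has camera coordinates R X + t. Camera axes: x right, y down, z forward; pixel columns grow to the right and rows downward; lengths in m; the calibration is good to about 2 mm. A picture is of the moment at which its call begins. There is no depth.
- sign_off(): hands the job in, once; it reports no verdict.
The state is a dict: "clock": time; "joint_pos": joint angles; "dq": joint speeds; "joint_torque": joint torques, N m; "eef_pos": TCP position; "ee_rot": TCP orientation; "contact_force": force on the tool from outside, world axes, zero at the start; "torque": the same for the moment, N m; "grip_width": opening from 0.0 (shut) to 1.0 (fully open).
Only numpy, scipy, OpenCV 4.12 (cv2) and the standard library are available. Lean on these libraries where they do the work, as an engineer would, in place of code of your own. Each camera call takes 0.05 s, during which the arm holds its last target.

### The job

Turn the filter wheel of the photometer by its knob until the square filter shows whole in the window, and only then take the plain cylinder-headed index pin from the stand and stand it in the bushing beside the window. The slot for it is only roughly in line, so ease the wheel gently a few degrees to and fro until the pin drops fully home and locks the wheel, never forcing wheel and pin against each other; leave the square filter in the window, let go, and leave everything else where it is.

Things in the scene. Friction and masses are not known exactly. Their poses are not given: they have to be found in the camera images.
- housing: Low pale-lilac photometer base, 224 x 335 mm, 45 mm high, fixed. Origin on the bench under the wheel's vertical axis, z up; its -y axis points from there to the window and bushing. On that side a white plate (top 73 mm above the bench) with the window overhangs the wheel; outside it, an aluminium bushing block 64 mm wide, 86 mm high. Only the knob stands higher.
- wheel: Aluminium filter wheel, about 200 mm across, lying flat in the base, turning freely both ways about its vertical axis (friction about 0.12 N m). Five filters at 72 degree spacing, 56 mm from the axis: four round (26 mm), one square (26 mm). Origin as the housing's; its own -y axis points to the square filter. The square filter starts 0.6 to 1.5 rad counter-clockwise (from above) of the window.
- square_filter (a point): Centre of the square filter on the wheel's top, 56 mm from the axis, 65 mm above the bench.
- ring_top (a point): Point on the wheel axis, level with the top of the wheel's steel rim ring (62 mm). The ring lies under a fixed white guard (top 67 mm above the bench), 78 to 98 mm from the axis and has five radial slots, 12 mm wide, 12 mm deep, one outside each filter. Clamped on by hand: all slots are off their filters by the same unknown angle, up to 0.14 rad either way, found only by feel.
- knob_grip (a point): Point on the wheel axis at which to grip its knob, 104 mm above the bench. The knob is an upright black bar, 16 mm thick, 52 mm long, from 78 to 116 mm above the bench; its length points along the line from the axis to the square filter. Wheel and knob are one piece.
- window (a point): Centre of the fixed window, 73 mm above the bench: an opening 46 mm wide (sideways) and 36 mm long (radially), 56 mm from the wheel axis. The plate is 3 mm thick and lies 6 mm over the wheel.
- bush (a point): Centre of the mouth of the index bushing, 86 mm above the bench, 88 mm from the wheel axis in line with the window: an upright through hole, 20 mm long: a conical mouth, 17 mm wide, narrows within 5 mm to 11.2 mm, over the slotted ring of the wheel (ring top 24 mm below the mouth).
- index_pin: Loose steel pin, about 0.1 kg: stem 10 mm thick, 31 mm long, 1.5 mm chamfer (1 mm wide) at the tip; plain cylindrical head 22 mm thick, 28 mm high. Origin at the tip, z towards the head. Starts in one hole of the stand, head on its top (tip at 9 mm). In the bushing its tip is at 62 mm while it stands on the ring; over a slot it drops to 55 mm, head on the bushing, locking the wheel.
- stand: Fixed white plastic block 150 x 44 x 40 mm with three holes in a row 50 mm apart along its x axis. Origin under its centre.
- spindle_disc: Spare steel spindle in the stand, same stem as the pin but a flat disc head 34 mm wide, 10 mm high; origin at its tip. Leave it.
- spindle_ball: Spare steel spindle in the stand, same stem but a ball head 24 mm across; origin at its tip. Leave it.
- sample_bottle: White plastic sample bottle 64 mm wide, 130 mm high; origin under its centre.
- small_jar: Little glass jar 32 mm wide, 55 mm high, standing on the housing at the end away from the window; origin under its centre.
- beaker: Clear beaker 68 mm wide, 85 mm high; origin under its centre.
- spanner: Steel spanner 140 mm long, lying flat; origin under its middle.
- tip_box: Grey plastic box 120 x 85 x 55 mm; origin under its centre.
- oil_can: Metal can 56 mm wide, 90 mm high; origin under its centre.
Things that resemble listed ones, but are neither listed nor needed, are in the scene too. What is shaped like the index_pin but purple is not meant.

How it is judged:
On the way:
1. the square filter is in the window (its centre within 10 mm of the window's centre) while the index pin is still in the stand (horizontal distance between square_filter and window below 0.01 m and distance of index_pin from where it was at the start of the episode below 0.015 m), for 0.2 s.
At the end, for the whole second after the job is handed in: The square filter's centre lies within 10 mm of the window's centre; the index pin stands upright (within 0.1 rad) in the bushing, its tip within 3 mm of the bushing's axis and no more than 57.5 mm above the bench (fully home is 55, standing on the ring 62); wheel and pin are at rest (horizontal distance between square_filter and window below 0.01 m and horizontal distance between index_pin and bush below 0.003 m and z of index_pin in the frame of housing below 0.0575 m and angle between index_pin's own z axis and vertical below 0.1 rad and linear speed of index_pin below 0.02 m/s and angular speed of wheel below 0.03 rad/s); the robot touches nothing.
It fails at once if wheel and pin are forced against each other with more than 10 N (contact force between index_pin and wheel above 10 N).
It fails at once if a bystander or spare spindle is moved by more than 20 mm (distance of any of sample_bottle, small_jar, beaker, spanner, tip_box, oil_can, spindle_disc, spindle_ball from where it was at the start of the episode above 0.02 m).
It also fails if it takes over 72 s, if anything falls off the work surface, if the arm or the gripper's body presses on something with over 40 N, if the wrist force passes 120 N, or if a joint passes its speed limit or range.

## Working session

There is one attempt and no reset: what is moved stays moved. The work goes in short steps, Python scripts to look and compute and a tool call to move; the robot and the scene stay as the last step left them, time stands still between calls to the robot, and variables do not carry over. Pictures are saved under pics/ and viewed, and the job is handed in when it is done.

Besides the shell and the picture viewer there is one more tool, called as name([rows], argument=value, ...), one row to a line, values as JSON. carry_out: Moves the arm, as the interface text tells. Its arguments: {"type":"object","properties":{"steps":{"type":"array","items":{"type":"array","items":{"type":"number"}}},"fingers":{"type":"number"},"grip_force":{"type":"number"}},"required":["steps"]}

```bash
mkdir -p pics; ls
python3 - <<'E'
from bench import *
import cv2
print(get_state())
for n in ["scene","top","wrist"]:
    s=snapshot(n); cv2.imwrite(f"pics/{n}0.png",s["img"]); print(n,s["K"].round(1).tolist(),s["R"].round(3).tolist(),s["t"].round(3).tolist())
E
```

```text
pics
{'clock': 0.0, 'joint_pos': array([ 1.21289765e+00,  2.21241978e-01,  1.52760834e+00, -2.20518860e-06,
        1.39469969e+00, -1.26111055e-01]), 'dq': array([-2.64548635e-04, -5.44072817e-04, -1.27727622e-05,  8.75311572e-04,
       -1.05865858e-04, -5.90818051e-04]), 'joint_torque': array([ 1.30743578e-03, -4.96877360e+01, -3.89410830e+01, -7.73304509e-05,
        1.06402498e-02,  1.51993362e-05]), 'eef_pos': array([0.14337676, 0.60772717, 0.23819087]), 'ee_rot': array([-3.63221887e-01, -3.12005312e+00,  2.98539450e-03]), 'contact_force': array([0.43285131, 0.45835982, 0.89609914]), 'torque': array([-0.04782341, -0.0060982 ,  0.04809502]), 'grip_width': 1.0006650730823308}
scene [[400.2, 0.0, 282.6], [0.0, 400.2, 204.9], [0.0, 0.0, 1.0]] [[0.841, 0.54, -0.012], [0.298, -0.483, -0.823], [-0.451, 0.689, -0.567]] [-0.402, -0.124, 1.257]
top [[401.8, 0.0, 285.8], [0.0, 401.8, 210.8], [0.0, 0.0, 1.0]] [[-0.01, -1.0, -0.011], [-0.998, 0.011, -0.062], [0.062, 0.01, -0.998]] [-0.078, 0.561, 1.089]
wrist [[369.6, 0.0, 275.2], [0.0, 369.6, 212.1], [0.0, 0.0, 1.0]] [[0.23, 0.973, -0.001], [0.931, -0.22, 0.291], [0.283, -0.068, -0.957]] [-0.624, -0.038, 0.379]
```

View pics/scene0.png

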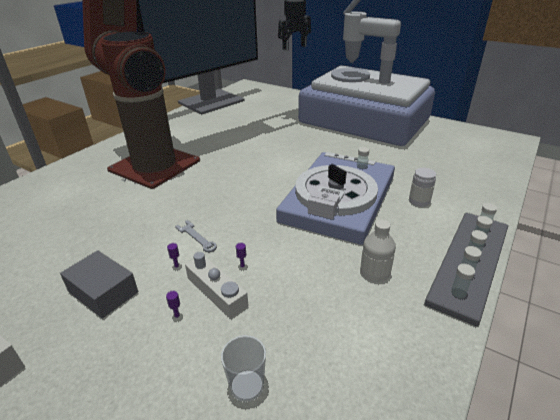

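View pics/top0.png

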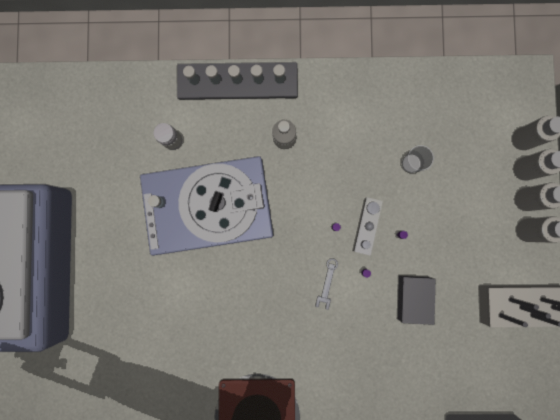

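View pics/wrist0.png

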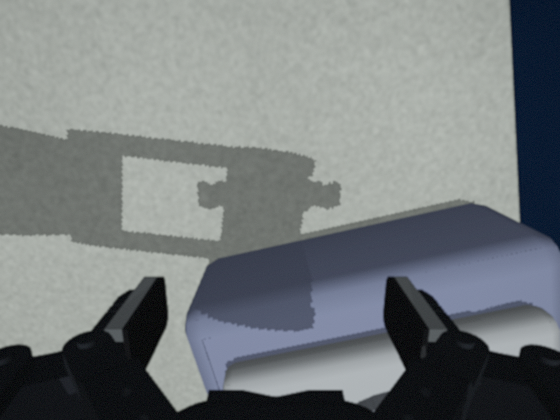

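The top view shows the housing at about (207,205), the wheel hub at (217,202), the window plate at (245,197) and the stand at (369,226). I'll enlarge both areas.

Run:
```python
import cv2,numpy as np
t=cv2.imread("pics/top0.png"); s=cv2.imread("pics/scene0.png")
a=cv2.resize(t[150:260,135:280],None,fx=5,fy=5,interpolation=cv2.INTER_CUBIC)
cv2.imwrite("pics/c1.png",a)
b=cv2.resize(t[185:285,310:420],(550,500),interpolation=cv2.INTER_CUBIC)
cv2.imwrite("pics/c2.png",b)
c=cv2.resize(s[225:325,155:265],(550,500),interpolation=cv2.INTER_CUBIC)
cv2.imwrite("pics/c3.png",c)
```

```text
(no output)
```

View pics/c1.png

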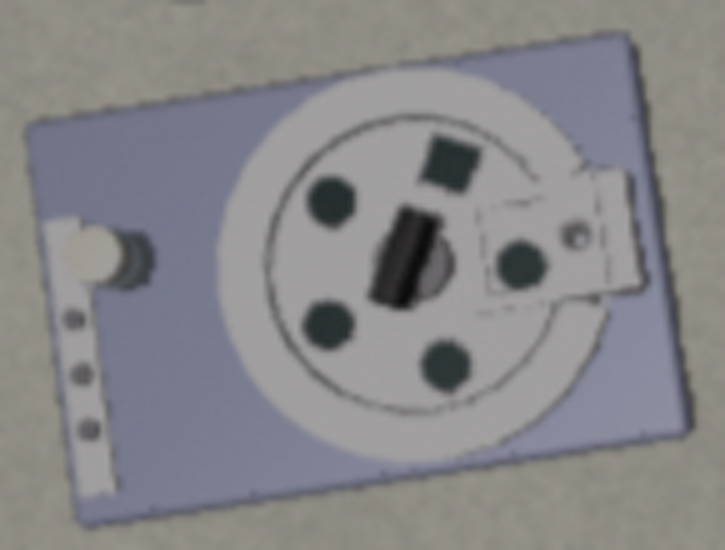

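View pics/c2.png

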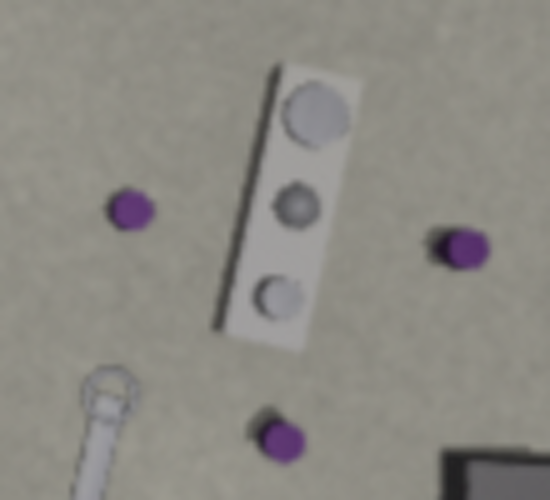

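View pics/c3.png

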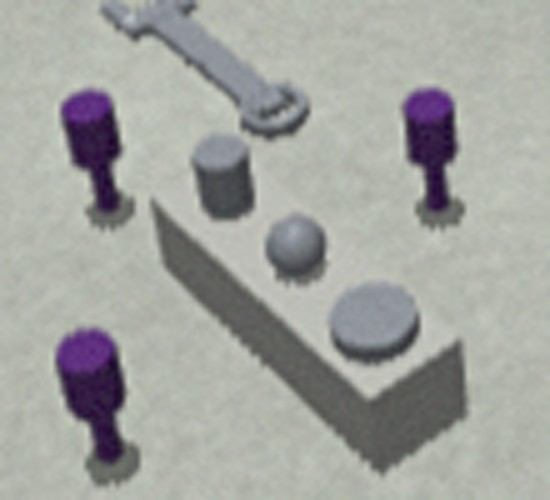

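Candidates for the pin: the grey cylinder head at top (366,245) / scene (199,260), the ball at top (369,226), the disc at top (373,208), and three purple cylinder-headed ones at top (336,227), (366,273) and (403,235). The grey cylinder in the stand is the index pin: it has a plain cylindrical head and isn't purple. The enlarged crops confirm this. Next I'll measure.

```bash
cat > h.py <<'E'
import numpy as np,cv2
from bench import *
def ray(s,uv,z):
    K,R,t=s["K"],s["R"],s["t"]
    d=R.T@np.linalg.solve(K,np.array([uv[0],uv[1],1.])); c=-R.T@t
    return c+d*(z-c[2])/d[2]
def proj(s,X):
    p=s["K"]@(s["R"]@np.asarray(X)+s["t"]); return p[:2]/p[2]
def cents(mask,amin,amax):
    n,l,st,c=cv2.connectedComponentsWithStats(mask.astype(np.uint8))
    return [(c[i].round(2),st[i,4]) for i in range(1,n) if amin<=st[i,4]<=amax]
E
python3 - <<'E'
from h import *
s=snapshot("top"); im=s["img"].astype(int)
sub=im[150:260,135:280]
print(sub[32,90],sub[40,66],sub[52,82])
m=np.zeros(im.shape[:2],bool)
g=im.sum(2)<230
m[150:260,175:260]=g[150:260,175:260]
for c,a in cents(m,20,200):
    print(c,a,im[int(c[1]),int(c[0])],ray(s,c,.065).round(4))
# bush hole
h=im[190:205,242:258].sum(2); print(h.tolist()[3:11])
print('bush',ray(s,(250.2,197),.086))
for n,uv,z in [("pin",(365.8,244.6),.068),("stA",(310+283/5,185+62/5),.04),("stB",(310+363/5,185+77/5),.04),("stC",(310+302/5,185+350/5),.04),("stD",(310+222/5,185+332/5),.04)]:
    print(n,ray(s,uv,z).round(4))
for n,uv in [("A",(26,123)),("B",(625,34)),("C",(690,435)),("D",(82,525))]:
    print(n,ray(s,(135+uv[0]/5,150+uv[1]/5),.045).round(4))
b=im[195:260,350:390]
E
```

```text
[49 48 40] [47 47 39] [21 20 22]
[224.75 182.35] 79 [49 48 40] [0.6343 0.0762 0.065 ]
[200.92 189.83] 63 [47 46 38] [0.6151 0.1394 0.065 ]
[215.52 201.55] 172 [45 45 46] [0.5835 0.1007 0.065 ]
[238.83 202.72] 60 [54 52 44] [0.5797 0.0391 0.065 ]
[200.15 214.71] 62 [49 49 41] [0.5491 0.1413 0.065 ]
[223.85 222.85] 62 [54 54 45] [0.527  0.0787 0.065 ]
[[478, 479, 478, 480, 477, 474, 467, 440, 433, 443, 464, 473, 459, 466, 473, 479], [479, 477, 479, 478, 470, 436, 397, 377, 353, 365, 411, 459, 474, 464, 472, 478], [477, 478, 478, 476, 443, 377, 312, 288, 272, 303, 348, 440, 464, 416, 451, 476], [479, 478, 478, 474, 439, 352, 270, 269, 293, 312, 317, 413, 458, 401, 446, 476], [476, 479, 479, 476, 446, 352, 253, 267, 373, 400, 359, 413, 455, 399, 446, 473], [446, 469, 478, 477, 461, 372, 274, 273, 394, 416, 382, 433, 462, 395, 442, 476], [327, 427, 470, 477, 475, 440, 362, 333, 360, 394, 430, 463, 470, 424, 453, 476], [206, 338, 443, 473, 478, 475, 448, 438, 435, 445, 468, 475, 476, 461, 461, 473]]
bush [0.59249864 0.00687238 0.086     ]
pin [ 0.4663 -0.2923  0.068 ]
stA [ 0.5924 -0.3025  0.04  ]
stB [ 0.5838 -0.3453  0.04  ]
stC [ 0.4379 -0.3092  0.04  ]
stD [ 0.4479 -0.2667  0.04  ]
A [0.6608 0.3089 0.045 ]
B [ 0.7055 -0.0161  0.045 ]
C [ 0.4885 -0.0496  0.045 ]
D [0.4437 0.2761 0.045 ]
```

```bash
cat >> h.py <<'E'
from scipy.spatial.transform import Rotation as Ro
def rel(pos,az,st=None):
    st=st or get_state(); R=Ro.from_rotvec(st["ee_rot"]).as_matrix()
    y=np.array([np.cos(az),np.sin(az),0]);z=np.array([0,0,-1.]);x=np.cross(y,z)
    T=np.stack([x,y,z],1)
    return np.r_[1000*R.T@(np.asarray(pos)-st["eef_pos"]), np.degrees(Ro.from_matrix(R.T@T).as_rotvec())].round(2)
E
python3 - <<'E'
from h import *
print(rel([.144,.40,.25],1.339)); print(rel([.40,.22,.25],1.234));print(rel([.581,.095,.25],1.234))
E
```

```text
[-4.8300e+01 -2.0226e+02 -1.1160e+01 -7.0000e-02 -1.0000e-02  0.0000e+00]
[-3.3880e+02 -3.1864e+02 -1.1060e+01 -7.0000e-02 -0.0000e+00  6.0200e+00]
[-5.4368e+02 -3.9872e+02 -1.0990e+01 -7.0000e-02 -0.0000e+00  6.0200e+00]
```

carry_out([
  [-0.008,-0.034,-0.002,0,0,0],
  [-0.016,-0.067,-0.004,0,0,0],
  [-0.024,-0.101,-0.006,0,0,0],
  [-0.032,-0.135,-0.008,0,0,0],
  [-0.04,-0.168,-0.01,0,0,0],
  [-0.048,-0.202,-0.011,0,0,0],
  [-0.083,-0.216,-0.011,0,0,1],
  [-0.119,-0.23,-0.011,0,0,2],
  [-0.154,-0.244,-0.011,0,0,3],
  [-0.19,-0.258,-0.011,0,0,4],
  [-0.225,-0.272,-0.011,0,0,5],
  [-0.26,-0.286,-0.011,0,0,6],
  [-0.296,-0.3,-0.011,0,0,6],
  [-0.331,-0.315,-0.011,0,0,6],
  [-0.367,-0.329,-0.011,0,0,6],
  [-0.402,-0.343,-0.011,0,0,6],
  [-0.438,-0.357,-0.011,0,0,6],
  [-0.473,-0.371,-0.011,0,0,6],
  [-0.509,-0.385,-0.011,0,0,6],
  [-0.544,-0.399,-0.011,0,0,6],
], fingers=0.0, grip_force=40)

```text
clock: 1.87
eef_pos: [0.5827, 0.0935, 0.25]
ee_rot: [-0.527, -3.097, -0.0]
contact_force: [1.7, 0.2, 0.2]
grip_width: 0.5
```

Run:
```python
from h import *
st=get_state();print(st["clock"],st["eef_pos"],st["joint_pos"].round(3),st["grip_width"],st["contact_force"])
s=snapshot("wrist");cv2.imwrite("pics/w1.png",s["img"])
for n,X in [("axis",(.581,.095,.116)),("bush",(.5925,.0072,.086)),("sq",(.6343,.0762,.065))]: print(n,proj(s,X))
```

```text
1.8667 [0.58270433 0.09349055 0.25001123] [ 0.025  0.131  1.608  0.     1.403 -1.208] 0.5003401494775443 [1.68999935 0.21773539 0.19165331]
axis [276.76447853 198.44999477]
bush [184.61361753 234.48726983]
sq [276.34980335 243.36721009]
```

View pics/w1.png

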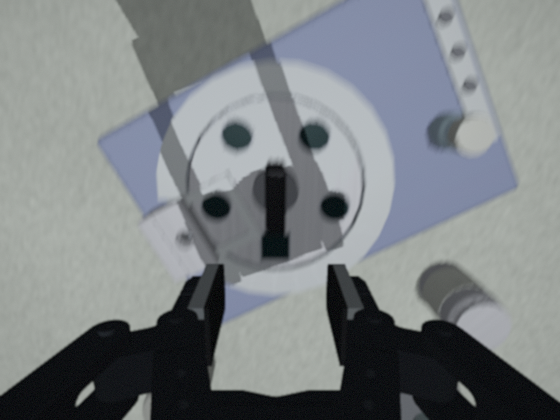

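Wrist view: the knob bar is upright in the image at (275,200), the square filter is at (275,245) and the bush hole is at (183,239). The jaws line up with the bar. I'll use this view to refine the positions.

Run:
```python
from h import *
s=snapshot("wrist"); im=s["img"].astype(int)
c=cv2.resize(s["img"][100:300,130:380],None,fx=3,fy=3,interpolation=cv2.INTER_CUBIC);cv2.imwrite("pics/w1c.png",c)
g=(im.sum(2)<110); m=np.zeros_like(g); m[100:262,150:370]=g[100:262,150:370]
for c,a in cents(m,100,6000): print(c,a,ray(s,c,.065).round(4))
st=get_state();print(st["eef_pos"])
```

```text
[279.96 190.9 ] 1130 [0.5928 0.0909 0.065 ]
[219.81 197.49] 467 [0.5806 0.0384 0.065 ]
[336.39 198.78] 340 [0.6164 0.1359 0.065 ]
[279.51 236.48] 623 [0.6334 0.0762 0.065 ]
[0.58436075 0.09125935 0.24892536]
```

View pics/w1c.png

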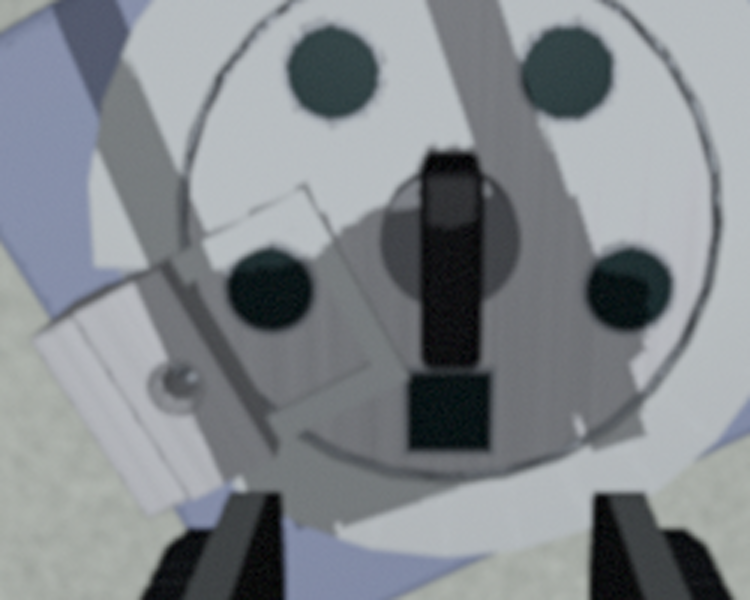

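Run:
```python
from h import *
s=snapshot("wrist")
print(ray(s,(130+179/3,100+385/3),.086))
for i in range(3): 
  st=get_state();print(st["eef_pos"],st["ee_rot"],st["contact_force"]);snapshot("top")
print(rel([.581,.095,.15],1.234),rel([.581,.095,.093],1.234))
```

```text
[0.58988111 0.0113602  0.086     ]
[0.58243797 0.09306249 0.24901105] [-5.30902348e-01 -3.09454422e+00  8.33659889e-04] [-0.53559967  0.73160136 -0.377192  ]
[0.58133542 0.09427286 0.2493094 ] [-5.28606670e-01 -3.09465666e+00  1.53442510e-04] [ 1.22040988  0.36959966 -0.46021317]
[0.58074482 0.09509425 0.24964883] [-5.26637164e-01 -3.09537069e+00 -1.40195323e-04] [ 0.26404554 -0.33683554  0.57170607]
[-7.7000e-01 -3.8000e-01  1.0001e+02 -0.0000e+00 -6.0000e-02  4.0000e-02] [-8.4000e-01 -3.8000e-01  1.5701e+02 -0.0000e+00 -6.0000e-02  4.0000e-02]
```

carry_out([
  [0,0,0.03,0,0,0],
  [0,0,0.06,0,0,0],
  [0,0,0.09,0,0,0],
  [0,0,0.115,0,0,0],
  [0,0,0.135,0,0,0],
  [0,0,0.15,0,0,0],
  [0,0,0.156,0,0,0],
  [0,0,0.156,0,0,0],
  [0,0,0.156,0,0,0],
  [0,0,0.156,0,0,0],
])

```text
clock: 3.0
eef_pos: [0.5823, 0.0955, 0.0961]
ee_rot: [0.525, 3.095, 0.001]
contact_force: [-0.4, 0.2, -0.0]
grip_width: 0.501
```

Run:
```python
from h import *
s=snapshot("wrist");cv2.imwrite("pics/w2.png",s["img"])
print(get_state())
```

```text
{'clock': 3.05, 'joint_pos': array([ 2.86634171e-02,  2.78494281e-01,  1.74085410e+00,  2.70579802e-05,
        1.11922265e+00, -1.20610431e+00]), 'dq': array([-0.00723338, -0.00038424, -0.00192715,  0.00036984, -0.00356045,
       -0.00013928]), 'joint_torque': array([ 1.07441805e-01, -4.75831282e+01, -3.41322362e+01,  5.66468530e-03,
        1.82824361e-02,  1.06521602e-03]), 'eef_pos': array([0.5824393 , 0.09533951, 0.09621006]), 'ee_rot': array([5.24876077e-01, 3.09443498e+00, 9.64118400e-04]), 'contact_force': array([-0.30543508,  0.25115083,  0.64172434]), 'torque': array([ 0.02289758, -0.0230769 ,  0.03884789]), 'grip_width': 0.5015453619014512}
```

View pics/w2.png

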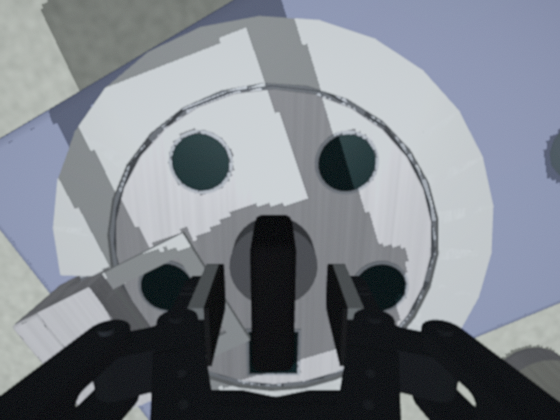

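The knob (273,300) is centred between the jaws. I'll grip it and turn it clockwise.

carry_out([
  [0,0,0,0,0,0],
  [0,0,0,0,0,0],
  [0,0,0,0,0,0],
  [0,0,0,0,0,0],
  [0,0,0,0,0,0],
  [0,0,0,0,0,0],
  [0,0,0,0,0,0],
], fingers=1.0, grip_force=40)

```text
clock: 3.63
eef_pos: [0.5818, 0.0946, 0.0954]
ee_rot: [0.526, 3.096, -0.0]
contact_force: [-2.7, -1.5, 5.4]
grip_width: 0.181
```

carry_out([
  [0,0,0,0,0,3],
  [0,0,0,0,0,8],
  [0,0,0,0,0,13],
  [0,0,0,0,0,18],
  [0,0,0,0,0,23],
  [0,0,0,0,0,28],
  [0,0,0,0,0,33],
  [0,0,0,0,0,38],
  [0,0,0,0,0,43],
  [0,0,0,0,0,48],
  [0,0,0,0,0,53],
  [0,0,0,0,0,57],
  [0,0,0,0,0,60],
  [0,0,0,0,0,62],
  [0,0,0,0,0,63],
  [0,0,0,0,0,63],
  [0,0,0,0,0,63],
  [0,0,0,0,0,63],
])

```text
clock: 5.13
eef_pos: [0.5806, 0.0936, 0.0954]
ee_rot: [-2.067, -2.365, 0.004]
contact_force: [-9.0, -5.4, 10.9]
grip_width: 0.179
```

Run:
```python
from h import *
st=get_state();print(st)
for n in ["wrist","top"]:
    s=snapshot(n);im=s["img"]
    if n=="top": im=cv2.resize(im[150:260,135:280],None,fx=5,fy=5,interpolation=cv2.INTER_CUBIC)
    cv2.imwrite(f"pics/{n}3.png",im)
```

```text
{'clock': 5.1333, 'joint_pos': array([ 0.02696679,  0.27883738,  1.74210136, -0.0022131 ,  1.12271331,
       -0.10646455]), 'dq': array([ 0.00151407,  0.00178733, -0.00092372,  0.00130439, -0.00129553,
       -0.00068226]), 'joint_torque': array([  2.68921807, -43.36129189, -34.46309924,   1.48368079,
        -2.49665268,  -0.10467923]), 'eef_pos': array([0.58064544, 0.09364024, 0.0954227 ]), 'ee_rot': array([-2.06716058, -2.36546482,  0.0044951 ]), 'contact_force': array([-9.01585635, -5.4065448 , 10.94736017]), 'torque': array([-0.85034857,  1.13454527, -0.07498183]), 'grip_width': 0.17922082993627828}
```

View pics/wrist3.png

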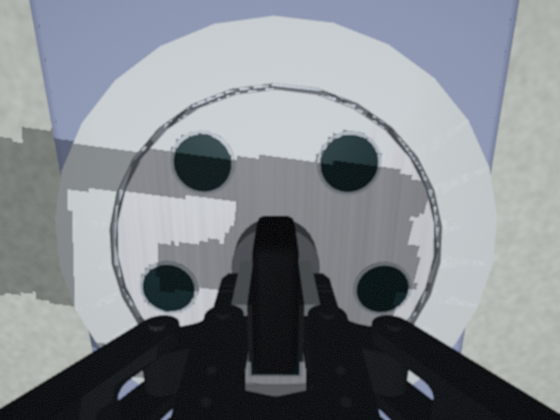

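View pics/top3.png

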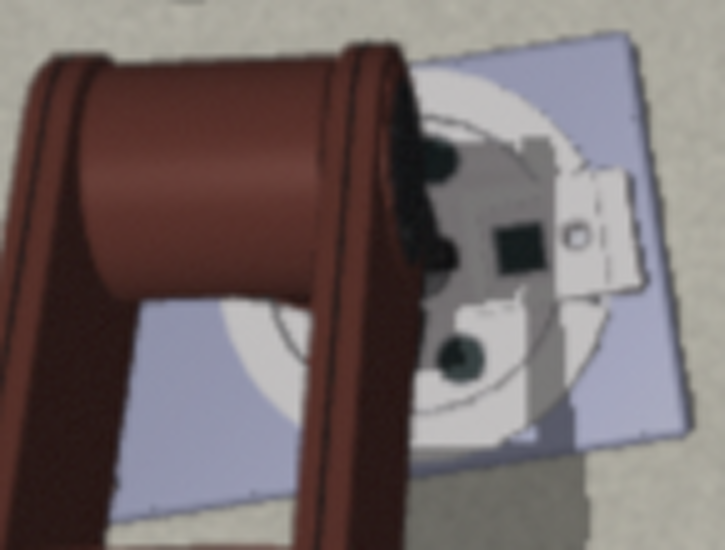

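The square filter (crop 521,250) is whole in the window, and the pin is still in the stand. I'll let go and lift.

carry_out([
  [0,0,0,0,0,0],
  [0,0,0,0,0,0],
  [0,0,0,0,0,0],
  [0,0,0,0,0,0],
  [0,0,-0.01,0,0,0],
  [0,0,-0.03,0,0,0],
  [0,0,-0.06,0,0,0],
  [0,0,-0.09,0,0,0],
  [0,0,-0.12,0,0,0],
  [0,0,-0.15,0,0,0],
], fingers=0.0)

```text
clock: 6.07
eef_pos: [0.5813, 0.0951, 0.2465]
ee_rot: [2.066, 2.366, 0.001]
contact_force: [0.6, 0.3, -0.7]
grip_width: 0.501
```

Run:
```python
from h import *
st=get_state();print(st["clock"],st["eef_pos"],st["joint_pos"].round(3))
# stand frame
s=snapshot("top");im=s["img"]
cv2.imwrite("pics/top4.png",cv2.resize(im[150:260,135:280],None,fx=5,fy=5,interpolation=cv2.INTER_CUBIC))
# pin head centroid in scene
sc=snapshot("scene");cv2.imwrite("pics/scene4.png",sc["img"])
print("pin scene proj",proj(sc,(.4665,-.293,.068)))
u=np.array([.971,-.241]);print("stand az",np.arctan2(-.241,.971))
for az in [-.243,1.327]:
    print(az,rel([.4665,-.293,.25],az))
```

```text
6.0667 [0.58125348 0.09513354 0.24650338] [ 0.028  0.13   1.616  0.     1.395 -0.107]
pin scene proj [198.67592275 254.9507618 ]
stand az -0.24328169505881633
-0.243 [-3.6885e+02 -1.6946e+02  5.3000e-01  6.8000e-01 -6.0000e-02  2.1660e+01]
1.327 [-368.85 -169.46    0.53    0.55    0.46  -68.3 ]
```

View pics/top4.png

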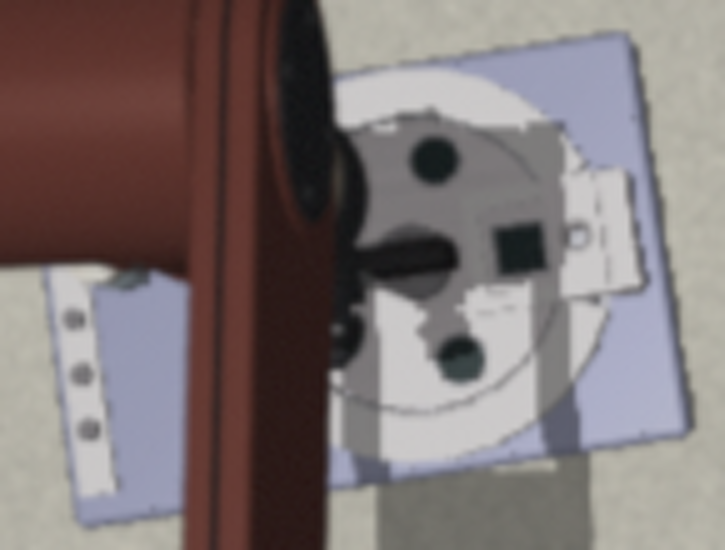

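The wheel stayed put and the square filter is still whole in the window. Next I'll move over the pin.

carry_out([
  [-0.013,-0.006,0,0,0,-3],
  [-0.04,-0.018,0,0,0,-8],
  [-0.07,-0.032,0,0,0,-14],
  [-0.1,-0.046,0,0,0,-20],
  [-0.13,-0.06,0,0,0,-26],
  [-0.16,-0.073,0,0,0,-32],
  [-0.19,-0.087,0,0,0,-38],
  [-0.22,-0.101,0,0,0,-44],
  [-0.25,-0.115,0,0,0,-50],
  [-0.28,-0.128,0,0,0,-55],
  [-0.31,-0.142,0,0,0,-60],
  [-0.335,-0.154,0,0,0,-64],
  [-0.355,-0.163,0,0,0,-67],
  [-0.366,-0.168,0,0,0,-68.3],
  [-0.369,-0.169,0,0,0,-68.3],
  [-0.369,-0.169,0,0,0,-68.3],
  [-0.369,-0.169,0,0,0,-68.3],
  [-0.369,-0.169,0,0,0,-68.3],
])

```text
clock: 7.67
eef_pos: [0.4638, -0.2923, 0.2443]
ee_rot: [-0.382, -3.118, -0.001]
contact_force: [0.2, -0.4, 1.0]
grip_width: 0.498
```

Run:
```python
from h import *
s=snapshot("wrist");cv2.imwrite("pics/w5.png",s["img"])
st=get_state();print(st["clock"],st["eef_pos"],st["ee_rot"],st["joint_pos"].round(3),st["dq"].round(3))
for X in [(.4665,-.293,.068),(.5155,-.306,.065)]: print(proj(s,X))
print(rel([.4665,-.293,.05],1.327))
```

```text
7.7167 [ 0.46386941 -0.29231332  0.24433667] [3.80853416e-01 3.11836726e+00 4.87085774e-04] [-0.706  0.034  1.722  0.     1.386 -2.034] [ 0.002  0.001 -0.001 -0.002 -0.    -0.004]
[275.57662739 191.40900894]
[274.71238166 244.72658697]
[-2.7200e+00 -9.0000e-02  1.9434e+02  2.0000e-02  0.0000e+00  4.0000e-02]
```

View pics/w5.png

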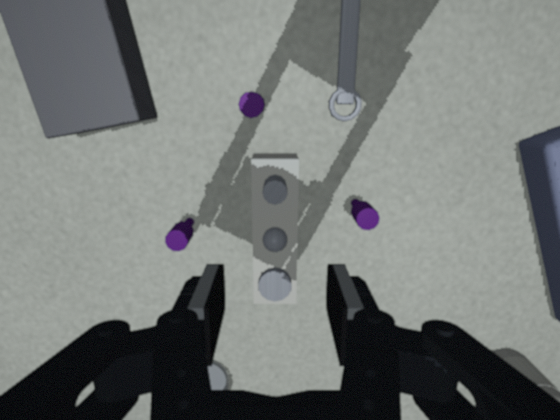

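The pin head is at (275,189), the ball at (275,239) and the disc at (275,285), which agrees with the projection (275.6,191).

Run:
```python
from h import *
s=snapshot("wrist");im=s["img"]
cv2.imwrite("pics/w5c.png",cv2.resize(im[145:305,225:325],None,fx=4,fy=4,interpolation=cv2.INTER_CUBIC)[:600])
for uv in [(275,188.5),(275,187.5)]: print(ray(s,uv,.068))
```

```text
[ 0.46394335 -0.2928544   0.068     ]
[ 0.4630863  -0.29264107  0.068     ]
```

View pics/w5c.png

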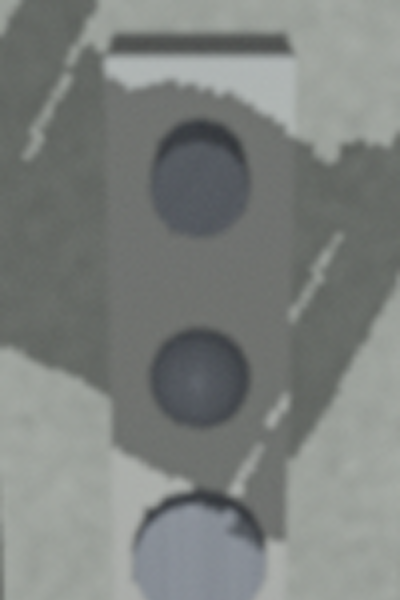

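carry_out([
  [-0.003,0,0.03,0,0,0],
  [-0.003,-0.001,0.065,0,0,0],
  [-0.003,-0.001,0.1,0,0,0],
  [-0.003,-0.001,0.135,0,0,0],
  [-0.003,-0.001,0.16,0,0,0],
  [-0.003,-0.001,0.18,0,0,0],
  [-0.003,-0.001,0.19,0,0,0],
  [-0.003,-0.001,0.194,0,0,0],
  [-0.003,-0.001,0.194,0,0,0],
  [-0.003,-0.001,0.194,0,0,0],
  [-0.003,-0.001,0.194,0,0,0],
])

```text
clock: 8.68
eef_pos: [0.4673, -0.2959, 0.0521]
ee_rot: [0.382, 3.116, -0.003]
contact_force: [-0.2, 0.3, 0.5]
grip_width: 0.499
```

carry_out([
  [0,0,0,0,0,0],
  [0,0,0,0,0,0],
  [0,0,0,0,0,0],
  [0,0,0,0,0,0],
  [0,0,0,0,0,0],
  [0,0,0,0,0,0],
  [0,0,0,0,0,0],
], fingers=1.0, grip_force=30)

```text
clock: 9.27
eef_pos: [0.4671, -0.2952, 0.0518]
ee_rot: [0.382, 3.116, -0.001]
contact_force: [-0.3, 3.6, 6.5]
grip_width: 0.25
```

Run:
```python
from h import *
s=snapshot("wrist");cv2.imwrite("pics/w6.png",s["img"])
st=get_state();print(st)
```

```text
{'clock': 9.3167, 'joint_pos': array([-7.06849058e-01,  2.62347318e-01,  1.85835828e+00,  9.91457385e-04,
        1.01904284e+00, -2.03406586e+00]), 'dq': array([ 2.93374678e-04, -1.83160622e-04, -3.31739723e-05, -6.79216688e-04,
       -6.90254163e-04,  1.57858425e-03]), 'joint_torque': array([-1.43706881e+00, -4.23916304e+01, -3.10456073e+01, -6.76632039e-01,
       -6.36165775e-01, -9.42851475e-03]), 'eef_pos': array([ 0.46710758, -0.29521317,  0.05180911]), 'ee_rot': array([ 3.82233741e-01,  3.11623392e+00, -4.93177197e-04]), 'contact_force': array([0.10751298, 3.04390738, 5.61943187]), 'torque': array([ 0.49800876, -0.0421904 , -0.00828906]), 'grip_width': 0.24819533452624878}
```

View pics/w6.png

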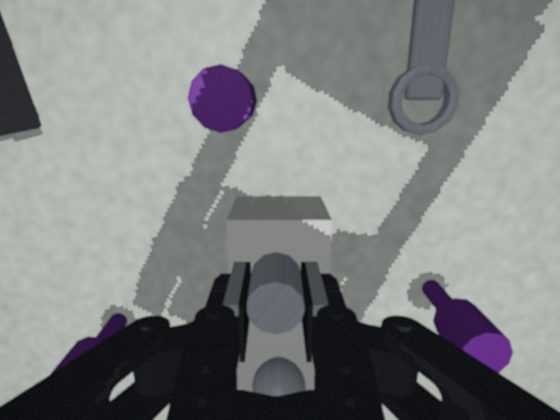

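The pin head (275,305) is held between the pads, with an opening of about 21 mm. I'll lift it.

carry_out([
  [0,0,-0.005,0,0,0],
  [0,0,-0.015,0,0,0],
  [0,0,-0.03,0,0,0],
  [0,0,-0.05,0,0,0],
  [0,0,-0.075,0,0,0],
  [0,0,-0.105,0,0,0],
  [0,0,-0.135,0,0,0],
  [0,0,-0.155,0,0,0],
  [0,0,-0.16,0,0,0],
  [0,0,-0.16,0,0,0],
  [0,0,-0.16,0,0,0],
])

```text
clock: 10.23
eef_pos: [0.4656, -0.2949, 0.2096]
ee_rot: [-0.382, -3.117, -0.0]
contact_force: [0.2, 0.2, -2.4]
grip_width: 0.244
```

Run:
```python
from h import *
s=snapshot("wrist");cv2.imwrite("pics/w7.png",s["img"])
sc=snapshot("scene");cv2.imwrite("pics/s7.png",cv2.resize(sc["img"][130:290,130:390],None,fx=3,fy=3,interpolation=cv2.INTER_CUBIC))
st=get_state();print(st["clock"],st["eef_pos"],st["ee_rot"],st["grip_width"],st["contact_force"])
t=snapshot("top");im=t["img"]
cv2.imwrite("pics/t7.png",cv2.resize(im[150:260,175:280],None,fx=5,fy=5,interpolation=cv2.INTER_CUBIC))
print(rel([.5925,.0072,.215],.137),rel([.5925,.0072,.215],.137+.35))
```

```text
10.3333 [ 0.46503446 -0.29431195  0.20812314] [-3.82092732e-01 -3.11508965e+00 -2.95489638e-03] 0.2452941881752949 [ 0.2330683   0.87089141 -1.33004924]
[-5.0750e+01  3.2336e+02 -6.6000e+00 -4.0000e-02 -2.3000e-01  6.8170e+01] [-5.0750e+01  3.2336e+02 -6.6000e+00  0.0000e+00 -2.3000e-01  4.8110e+01]
```

View pics/w7.png

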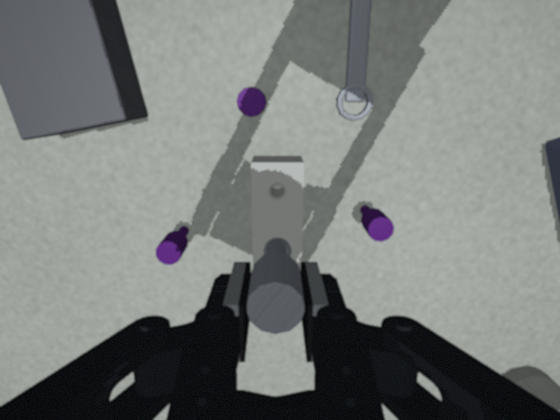

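View pics/s7.png

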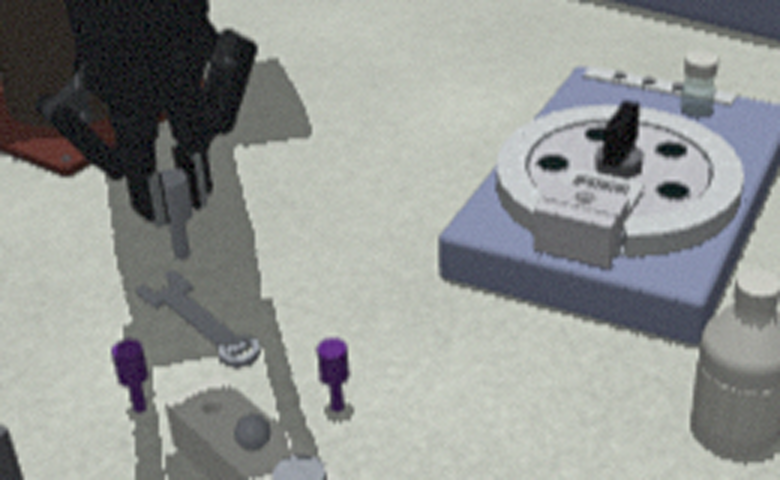

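View pics/t7.png

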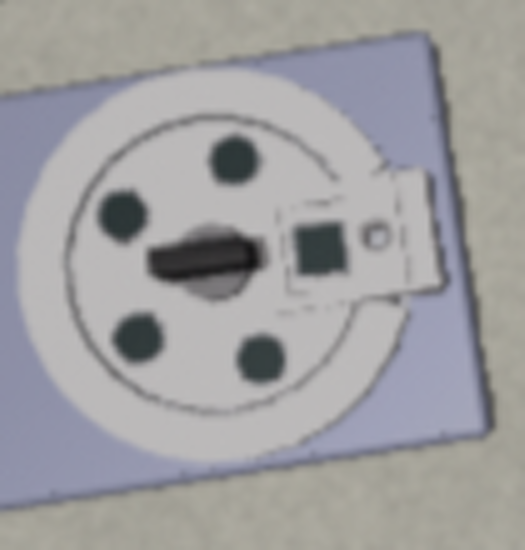

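Run:
```python
from h import *
s=snapshot("wrist");im=s["img"]
cv2.imwrite("pics/w7c.png",cv2.resize(im[225:345,225:325],None,fx=5,fy=5,interpolation=cv2.INTER_CUBIC))
st=get_state();e=st["eef_pos"];print(e)
R=Ro.from_rotvec(st["ee_rot"]).as_matrix()
# expected projections with pin on tool axis
for d in (.043,.012,-.016): print(d,proj(s,e+R@[0,0,d]),proj(s,e+R@[.001,0,d]))
```

```text
[ 0.46519515 -0.29435737  0.20819267]
0.043 [275.9900574  247.81135973] [275.98975583 246.01085667]
0.012 [276.17508847 275.05320436] [276.17506579 272.97020234]
-0.016 [276.41236659 309.98730331] [276.41285391 307.56419824]
```

View pics/w7c.png

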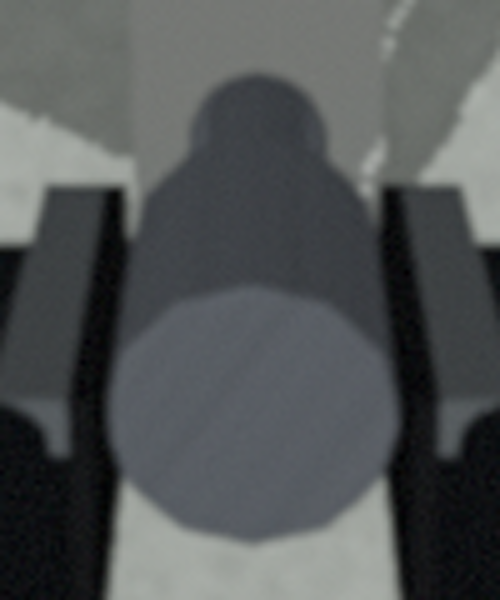

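carry_out([
  [-0.002,0.01,-0.002,0,0,2],
  [-0.005,0.03,-0.004,0,0,6],
  [-0.01,0.055,-0.006,0,0,11],
  [-0.014,0.085,-0.006,0,0,17],
  [-0.018,0.115,-0.006,0,0,23],
  [-0.023,0.145,-0.006,0,0,29],
  [-0.028,0.175,-0.006,0,0,35],
  [-0.032,0.205,-0.006,0,0,41],
  [-0.037,0.235,-0.006,0,0,47],
  [-0.041,0.26,-0.006,0,0,53],
  [-0.045,0.285,-0.006,0,0,58],
  [-0.048,0.303,-0.006,0,0,63],
  [-0.05,0.315,-0.006,0,0,66.5],
  [-0.051,0.321,-0.006,0,0,68.2],
  [-0.051,0.3235,-0.006,0,0,68.2],
  [-0.051,0.3235,-0.006,0,0,68.2],
  [-0.051,0.3235,-0.006,0,0,68.2],
  [-0.051,0.3235,-0.006,0,0,68.2],
])

```text
clock: 11.93
eef_pos: [0.5934, 0.0059, 0.2158]
ee_rot: [-2.064, -2.367, 0.001]
contact_force: [-0.3, 0.1, -1.1]
grip_width: 0.24
```

Run:
```python
from h import *
s=snapshot("wrist");cv2.imwrite("pics/w8.png",s["img"])
st=get_state();print(st["clock"],st["eef_pos"],st["joint_pos"].round(3),st["dq"].round(3))
for X in [(.5925,.0072,.086),(.581,.095,.116)]: print(proj(s,X))
print(rel([.5925,.0072,.145],.137))
```

```text
11.9833 [0.59351666 0.00587986 0.21603504] [-0.123  0.163  1.636 -0.     1.342 -0.259] [-0.003 -0.003 -0.004  0.001 -0.001  0.004]
[273.15691786 201.37959925]
[273.47635063  70.62253567]
[ 1.450e+00 -7.900e-01  7.104e+01 -3.000e-02  0.000e+00 -5.000e-02]
```

View pics/w8.png

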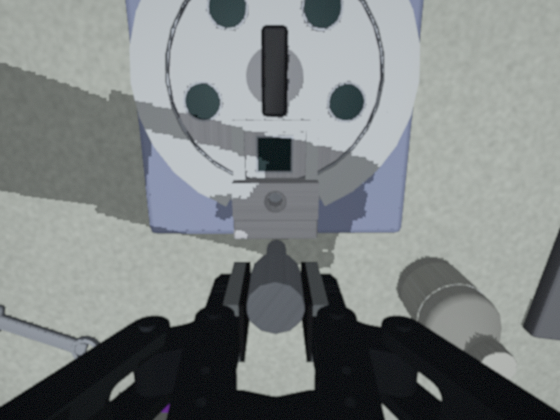

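The bush mouth is at (275,201), within 2 px of the prediction. I'll descend to hover over it.

carry_out([
  [0.001,0,0.02,0,0,0],
  [0.001,0,0.04,0,0,0],
  [0.001,0,0.055,0,0,0],
  [0.001,0,0.065,0,0,0],
  [0.001,0,0.07,0,0,0],
  [0.001,0,0.07,0,0,0],
  [0.001,0,0.07,0,0,0],
  [0.001,0,0.07,0,0,0],
])

```text
clock: 12.65
eef_pos: [0.5945, 0.0073, 0.1477]
ee_rot: [2.064, 2.366, 0.002]
contact_force: [-0.2, 0.6, -1.2]
grip_width: 0.246
```

Run:
```python
from h import *
s=snapshot("wrist");cv2.imwrite("pics/w9.png",cv2.resize(s["img"][180:340,200:350],None,fx=3.6,fy=3.6,interpolation=cv2.INTER_CUBIC))
sc=snapshot("scene");cv2.imwrite("pics/s9.png",cv2.resize(sc["img"][140:240,270:400],None,fx=5,fy=5,interpolation=cv2.INTER_CUBIC))
st=get_state();print(st["clock"],st["eef_pos"]);R=Ro.from_rotvec(st["ee_rot"]).as_matrix()
print(proj(s,(.5925,.0072,.086)),proj(s,st["eef_pos"]+R@[0,0,.043]),proj(sc,(.5925,.0072,.086)),proj(sc,st["eef_pos"]+R@[0,0,.043]))
```

```text
12.75 [0.59446132 0.00740557 0.14758677]
[269.99443955 235.09545485] [273.59449778 247.84244816] [324.4843499  195.80756417] [325.67854651 189.36486723]
```

View pics/w9.png

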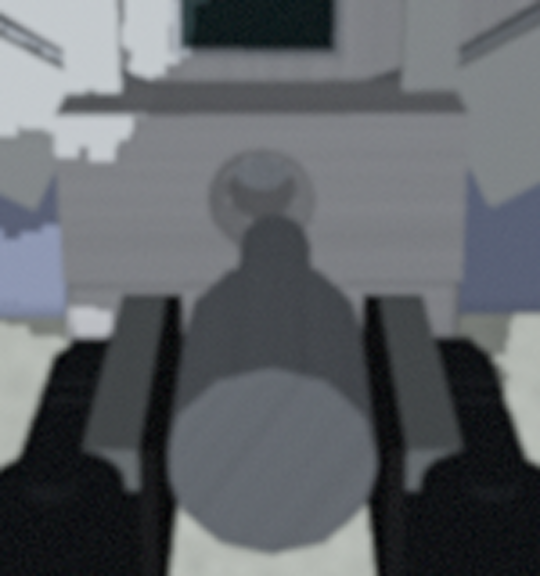

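View pics/s9.png

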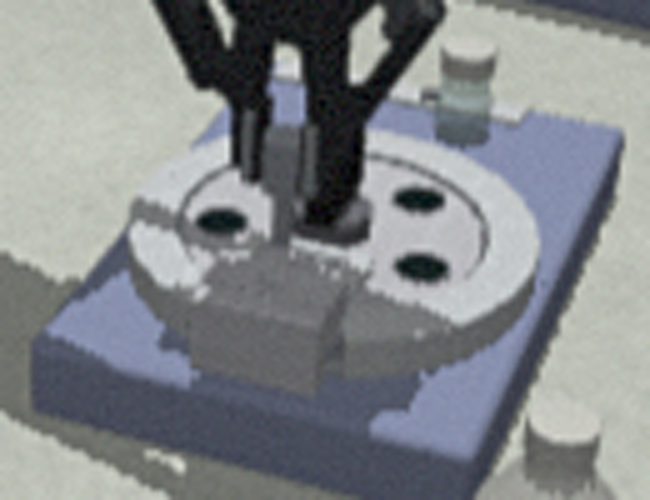

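Run:
```python
from h import *
s=snapshot("wrist");st=get_state();e=st["eef_pos"];print(e);R=Ro.from_rotvec(st["ee_rot"]).as_matrix()
for d in (-.016,.043,.0616): print(proj(s,e+R@[0,0,d]),proj(s,e+R@[.001,0.001,d]))
print(ray(s,(272.8,235.5),.086))
```

```text
[0.59434829 0.00740539 0.14745213]
[272.79816261 309.87983444] [275.53993721 307.45742898]
[273.39710099 247.88544808] [275.32899312 246.08533047]
[273.51883505 235.28510665] [275.28615158 233.62100891]
[0.59407256 0.00726349 0.086     ]
```

carry_out([
  [0,-0.0018,0,0,0,0],
  [0,-0.0018,0.006,0,0,0],
  [0,-0.0018,0.012,0,0,0],
  [0,-0.0018,0.016,0,0,0],
  [0,-0.0018,0.016,0,0,0],
  [0,-0.0018,0.016,0,0,0],
])

```text
clock: 13.3
eef_pos: [0.5914, 0.0073, 0.1295]
ee_rot: [-2.064, -2.367, 0.001]
contact_force: [0.1, -0.0, -0.7]
grip_width: 0.248
```

Run:
```python
from h import *
s=snapshot("wrist");cv2.imwrite("pics/w10.png",cv2.resize(s["img"][180:340,200:350],None,fx=3.6,fy=3.6,interpolation=cv2.INTER_CUBIC))
st=get_state();print(st["clock"],st["eef_pos"],st["contact_force"])
```

```text
13.35 [0.59167109 0.00731323 0.12991233] [-0.5257076   0.26195019 -0.52003046]
```

View pics/w10.png

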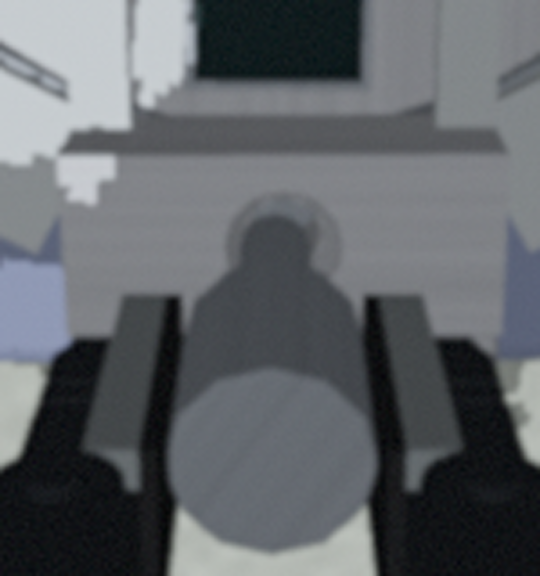

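The tip is just above the mouth. The mouth centre (crop 284,243) sits about 1 mm to the +y side of the tip (275,245). I'll correct that and lower it in.

carry_out([
  [0,0.0012,0,0,0,0],
  [0,0.0012,0.001,0,0,0],
  [0,0.0012,0.003,0,0,0],
  [0,0.0012,0.005,0,0,0],
  [0,0.0012,0.007,0,0,0],
  [0,0.0012,0.009,0,0,0],
  [0,0.0012,0.009,0,0,0],
])

```text
clock: 13.93
eef_pos: [0.5926, 0.0075, 0.1206]
ee_rot: [-2.064, -2.367, 0.001]
contact_force: [-0.3, 0.0, -1.1]
grip_width: 0.243
```

Run:
```python
from h import *
s=snapshot("wrist");cv2.imwrite("pics/w11.png",cv2.resize(s["img"][180:340,200:350],None,fx=3.6,fy=3.6,interpolation=cv2.INTER_CUBIC))
st=get_state();print(st["clock"],st["eef_pos"],st["contact_force"],st["torque"])
```

```text
13.9833 [0.59275619 0.00741203 0.12087217] [ 0.59692242  0.4320405  -0.50450993] [-0.03830824 -0.03225368 -0.04328212]
```

View pics/w11.png

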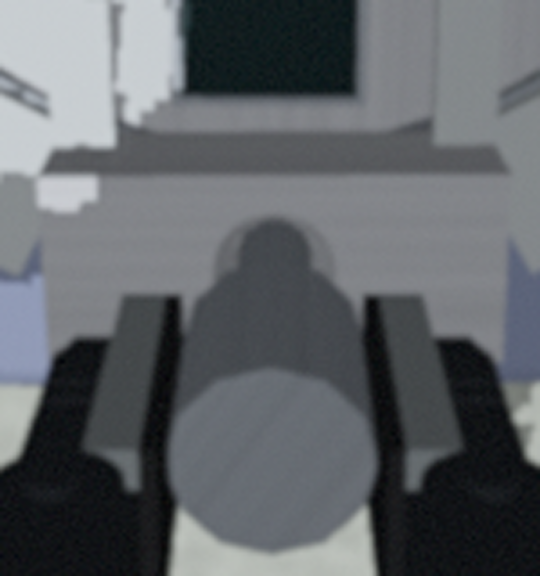

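The tip is 8 mm inside the bushing with no side force, so it's in the bore. I'll keep lowering towards the ring.

carry_out([
  [0,0,0.002,0,0,0],
  [0,0,0.004,0,0,0],
  [0,0,0.006,0,0,0],
  [0,0,0.008,0,0,0],
  [0,0,0.01,0,0,0],
  [0,0,0.0115,0,0,0],
  [0,0,0.012,0,0,0],
  [0,0,0.012,0,0,0],
])

```text
clock: 14.65
eef_pos: [0.5929, 0.0074, 0.109]
ee_rot: [-2.065, -2.367, 0.0]
contact_force: [-0.9, 0.3, -1.0]
grip_width: 0.245
```

carry_out([
  [0,0,0.0004,0,0,0],
  [0,0,0.0008,0,0,0],
  [0,0,0.001,0,0,0],
  [0,0,0.001,0,0,0],
])

```text
clock: 14.98
eef_pos: [0.5931, 0.0074, 0.1084]
ee_rot: [2.065, 2.368, 0.0]
contact_force: [0.2, -0.2, -0.8]
grip_width: 0.249
```

carry_out([
  [0,0,0.0004,0,0,0],
  [0,0,0.0008,0,0,0],
  [0,0,0.001,0,0,0],
  [0,0,0.001,0,0,0],
])

```text
clock: 15.32
eef_pos: [0.593, 0.0074, 0.1072]
ee_rot: [-2.065, -2.368, 0.0]
contact_force: [-1.4, 0.4, -0.8]
grip_width: 0.249
```

carry_out([
  [0,0,0.0003,0,0,0],
  [0,0,0.0006,0,0,0],
  [0,0,0.0006,0,0,0],
])

```text
clock: 15.57
eef_pos: [0.593, 0.0074, 0.1066]
ee_rot: [-2.065, -2.368, 0.0]
contact_force: [0.8, -0.8, -1.3]
grip_width: 0.249
```

Run:
```python
from h import *
f=[]
for i in range(4):
  st=get_state(); f.append(np.r_[st["eef_pos"],st["contact_force"]]); snapshot("top")
print(np.mean(f,0).round(4),st["clock"])
```

```text
[ 0.593   0.0074  0.1066  0.1837 -0.3767 -1.1237] 15.7167
```

carry_out([
  [0,0,0.0003,0,0,0],
  [0,0,0.0006,0,0,0],
  [0,0,0.0006,0,0,0],
])

```text
clock: 16.02
eef_pos: [0.593, 0.0074, 0.106]
ee_rot: [-2.065, -2.368, 0.0]
contact_force: [-0.6, 0.6, -0.7]
grip_width: 0.244
```

carry_out([
  [0,0,0.0003,0,0,0],
  [0,0,0.0005,0,0,0],
  [0,0,0.0005,0,0,0],
])

```text
clock: 16.27
eef_pos: [0.593, 0.0074, 0.1055]
ee_rot: [-2.065, -2.368, 0.0]
contact_force: [-0.5, 0.1, -0.7]
grip_width: 0.248
```

carry_out([
  [0,0,0.0002,0,0,0],
  [0,0,0.0004,0,0,0],
  [0,0,0.0004,0,0,0],
])

```text
clock: 16.52
eef_pos: [0.593, 0.0074, 0.1052]
ee_rot: [-2.065, -2.368, 0.0]
contact_force: [-0.1, -0.5, -1.9]
grip_width: 0.248
```

Run:
```python
from h import *
f=[]
for i in range(4):
  st=get_state(); f.append(np.r_[st["eef_pos"],st["contact_force"]]); snapshot("top")
print(np.mean(f,0).round(4),st["clock"])
```

```text
[ 0.593   0.0074  0.1052  0.1109 -0.5996 -1.3018] 16.6667
```

carry_out([
  [0,0,0.0002,0,0,0],
  [0,0,0.0004,0,0,0],
  [0,0,0.0004,0,0,0],
])

```text
clock: 16.97
eef_pos: [0.5931, 0.0074, 0.1049]
ee_rot: [2.065, 2.368, 0.0]
contact_force: [0.2, -0.5, -0.3]
grip_width: 0.245
```

carry_out([
  [0,0,0.0002,0,0,0],
  [0,0,0.0004,0,0,0],
  [0,0,0.0004,0,0,0],
])

```text
clock: 17.22
eef_pos: [0.5931, 0.0074, 0.1047]
ee_rot: [2.065, 2.368, 0.0]
contact_force: [0.0, -1.0, 2.2]
grip_width: 0.242
```

Force rose by about 3 N, so the tip is touching the ring. I'll release here.

carry_out([
  [0,0,0,0,0,0],
  [0,0,0,0,0,0],
  [0,0,0,0,0,0],
  [0,0,0,0,0,0],
  [0,0,-0.005,0,0,0],
  [0,0,-0.02,0,0,0],
  [0,0,-0.05,0,0,0],
  [0,0,-0.08,0,0,0],
  [0,0,-0.1,0,0,0],
  [0,0,-0.1,0,0,0],
], fingers=0.0)

```text
clock: 18.05
eef_pos: [0.5963, 0.0071, 0.211]
ee_rot: [2.059, 2.362, 0.009]
contact_force: [1.5, -0.4, 0.7]
grip_width: 0.506
```

Run:
```python
from h import *
st=get_state();print(st["clock"],st["eef_pos"],st["contact_force"],st["grip_width"])
s=snapshot("wrist");cv2.imwrite("pics/w12.png",s["img"])
sc=snapshot("scene");cv2.imwrite("pics/s12.png",cv2.resize(sc["img"][140:240,270:400],None,fx=5,fy=5,interpolation=cv2.INTER_CUBIC))
print(rel([.581,.095,.2],.137),rel([.581,.095,.095],.137))
```

```text
18.05 [0.59626835 0.00712025 0.21096213] [ 1.4855564  -0.39054196  0.66479827] 0.506180339778366
[ 8.856e+01 -7.300e-01  5.740e+00  1.500e-01  4.000e-02 -3.000e-02] [ 8.8640e+01 -1.0000e+00  1.1074e+02  1.5000e-01  4.0000e-02 -3.0000e-02]
```

View pics/w12.png

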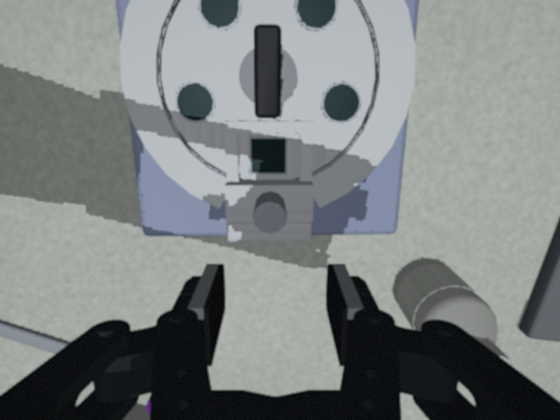

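View pics/s12.png

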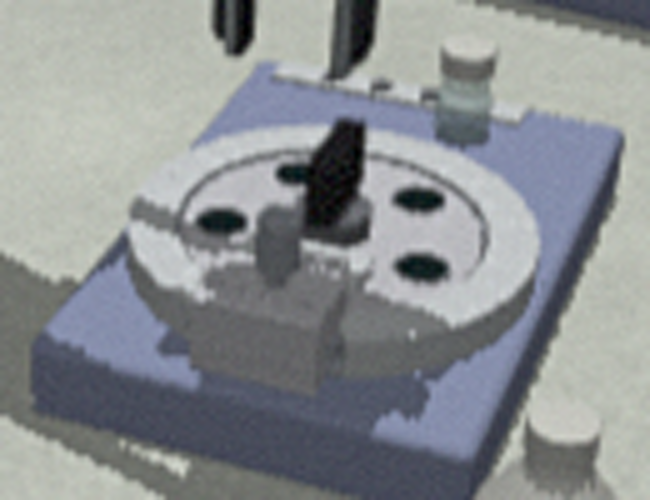

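The pin stands upright in the bushing (wrist 269,212) and the knob bar lines up with the tool. I'll go back to the knob.

carry_out([
  [0.02,0,0,0,0,0],
  [0.05,0,0,0,0,0],
  [0.075,0,0,0,0,0],
  [0.0885,0,0,0,0,0],
  [0.0885,0,0,0,0,0],
  [0.0885,0,0.02,0,0,0],
  [0.0885,0,0.045,0,0,0],
  [0.0885,0,0.07,0,0,0],
  [0.0885,0,0.09,0,0,0],
  [0.0885,0,0.102,0,0,0],
  [0.0885,0,0.107,0,0,0],
  [0.0885,0,0.107,0,0,0],
  [0.0885,0,0.107,0,0,0],
  [0.0885,0,0.107,0,0,0],
])

```text
clock: 19.32
eef_pos: [0.5822, 0.0949, 0.099]
ee_rot: [2.064, 2.366, 0.003]
contact_force: [0.6, -0.4, 0.7]
grip_width: 0.504
```

Run:
```python
from h import *
st=get_state();print(st["clock"],st["eef_pos"],st["ee_rot"],st["contact_force"],st["grip_width"]);print(rel([.581,.095,.096],.137))
s=snapshot("wrist");cv2.imwrite("pics/w13.png",s["img"])
sc=snapshot("top");cv2.imwrite("pics/t13.png",cv2.resize(sc["img"][150:260,175:280],None,fx=5,fy=5,interpolation=cv2.INTER_CUBIC))
```

```text
19.3167 [0.58221513 0.09493142 0.09898737] [2.06362571 2.36616394 0.00253932] [ 0.55631381 -0.36186253  0.67703827] 0.5040031182509163
[ 0.23 -1.2   2.98  0.14  0.02 -0.04]
```

View pics/w13.png

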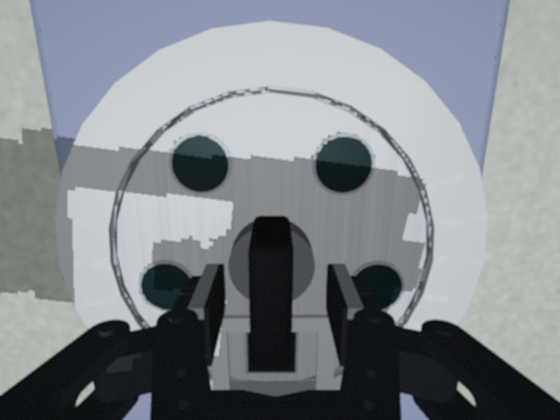

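View pics/t13.png

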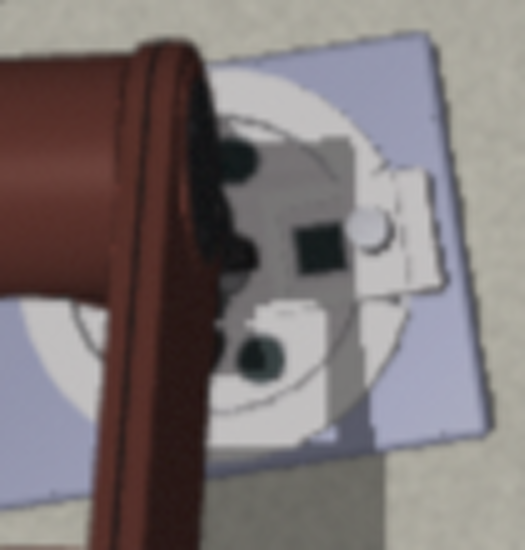

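The knob sits about 1 mm to the -y side, so I'll shift, close lightly at 20 N and take a baseline of the head height in the scene view.

carry_out([
  [0,-0.001,0.002,0,0,0],
  [0,-0.001,0.002,0,0,0],
  [0,-0.001,0.002,0,0,0],
  [0,-0.001,0.002,0,0,0],
  [0,-0.001,0.002,0,0,0],
  [0,-0.001,0.002,0,0,0],
  [0,-0.001,0.002,0,0,0],
], fingers=1.0, grip_force=20)

```text
clock: 20.0
eef_pos: [0.5804, 0.0951, 0.0958]
ee_rot: [2.064, 2.367, 0.001]
contact_force: [1.1, 0.3, 2.4]
grip_width: 0.186
```

```bash
cat > chk.py <<'E'
from h import *
import os
st=get_state(); sc=snapshot("scene"); g=cv2.cvtColor(sc["img"],cv2.COLOR_BGR2GRAY)
x0,y0,x1,y1=316,172,338,204
if not os.path.exists("base.npy"): np.save("base.npy",g)
b=np.load("base.npy")
# head template tracked from baseline
T=b[180:196,320:332]; r=cv2.matchTemplate(g[168:212,308:344],T,cv2.TM_CCOEFF_NORMED); _,v,_,p=cv2.minMaxLoc(r)
R=Ro.from_rotvec(st["ee_rot"]).as_matrix(); az=np.degrees(np.arctan2(R[1,1],R[0,1]))
print("t",round(st["clock"],2),"az %.2f"%az,"F",st["contact_force"].round(1),"Tz %.2f"%st["torque"][2],"pos",st["eef_pos"].round(4),"diff %.1f"%np.abs(g[y0:y1,x0:x1].astype(int)-b[y0:y1,x0:x1]).mean(),"match",np.array(p)-(12,12),round(v,2),"w %.3f"%st["grip_width"])
cv2.imwrite("pics/chk.png",cv2.resize(sc["img"][160:215,300:350],None,fx=8,fy=8,interpolation=cv2.INTER_CUBIC))
E
rm -f base.npy; python3 chk.py;python3 -c "
from h import *
sc=snapshot('scene');print(proj(sc,(.593,.0074,.121)),proj(sc,(.593,.0074,.114)),proj(sc,(.593,.0074,.086)))"
```

```text
t 20.0 az 7.82 F [1.1 0.3 2.4] Tz -0.15 pos [0.5804 0.0951 0.0958] diff 0.0 match [0 0] 1.0 w 0.186
[325.42740171 183.1782035 ] [325.28187601 185.75158413] [324.71199956 195.82890323]
```

View pics/chk.png

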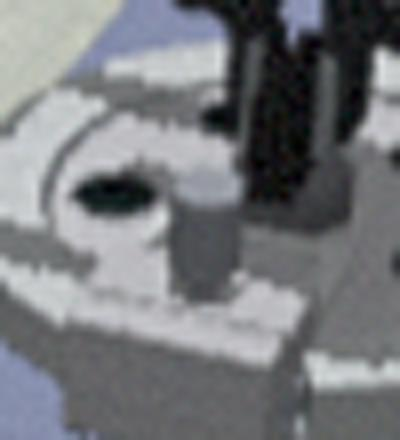

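Baseline: the head top is at about (325,184), and a 7 mm drop should move it 2.6 px down. I'll ease the wheel in 1° steps, counter-clockwise first.

carry_out([
  [0,0,0,0,0,-0.3],
  [0,0,0,0,0,-0.7],
  [0,0,0,0,0,-1],
  [0,0,0,0,0,-1],
])

```text
clock: 20.43
eef_pos: [0.5804, 0.0951, 0.0958]
ee_rot: [2.043, 2.386, 0.001]
contact_force: [2.3, 0.2, 4.4]
grip_width: 0.18
```

```bash
python3 chk.py
```

```text
t 20.43 az 8.84 F [2.3 0.2 4.4] Tz -0.15 pos [0.5804 0.0951 0.0958] diff 4.2 match [0 0] 0.99 w 0.180
```

carry_out([
  [0,0,0,0,0,-0.3],
  [0,0,0,0,0,-0.7],
  [0,0,0,0,0,-1],
  [0,0,0,0,0,-1],
])

```text
clock: 20.82
eef_pos: [0.5804, 0.095, 0.0958]
ee_rot: [2.022, 2.403, 0.001]
contact_force: [2.2, 1.9, 4.7]
grip_width: 0.184
```

```bash
python3 chk.py
```

```text
t 20.82 az 9.85 F [2.2 1.9 4.7] Tz -0.12 pos [0.5804 0.095  0.0958] diff 4.9 match [0 0] 0.98 w 0.184
```

carry_out([
  [0,0,0,0,0,-0.3],
  [0,0,0,0,0,-0.7],
  [0,0,0,0,0,-1],
  [0,0,0,0,0,-1],
])

```text
clock: 21.2
eef_pos: [0.5804, 0.095, 0.0958]
ee_rot: [2.001, 2.421, 0.001]
contact_force: [2.1, 1.5, 5.7]
grip_width: 0.186
```

```bash
python3 chk.py
```

```text
t 21.2 az 10.84 F [2.1 1.5 5.7] Tz -0.16 pos [0.5804 0.095  0.0958] diff 6.0 match [0 0] 0.98 w 0.186
```

carry_out([
  [0,0,0,0,0,-0.3],
  [0,0,0,0,0,-0.7],
  [0,0,0,0,0,-1],
  [0,0,0,0,0,-1],
])

```text
clock: 21.58
eef_pos: [0.5804, 0.0951, 0.0958]
ee_rot: [1.98, 2.438, 0.001]
contact_force: [2.3, 1.8, 4.4]
grip_width: 0.183
```

```bash
python3 chk.py
```

```text
t 21.58 az 11.85 F [2.3 1.8 4.4] Tz -0.14 pos [0.5804 0.0951 0.0958] diff 6.4 match [0 0] 0.98 w 0.183
```

carry_out([
  [0,0,0,0,0,-0.3],
  [0,0,0,0,0,-0.7],
  [0,0,0,0,0,-1],
  [0,0,0,0,0,-1],
])

```text
clock: 21.97
eef_pos: [0.5804, 0.0951, 0.0958]
ee_rot: [1.959, 2.456, 0.001]
contact_force: [1.0, 1.4, 4.8]
grip_width: 0.186
```

```bash
python3 chk.py
```

```text
t 21.97 az 12.85 F [1.  1.4 4.8] Tz -0.18 pos [0.5804 0.0951 0.0958] diff 7.4 match [0 0] 0.98 w 0.186
```

carry_out([
  [0,0,0,0,0,-0.3],
  [0,0,0,0,0,-0.7],
  [0,0,0,0,0,-1],
  [0,0,0,0,0,-1],
])

```text
clock: 22.35
eef_pos: [0.5804, 0.0951, 0.0958]
ee_rot: [1.937, 2.473, 0.001]
contact_force: [1.5, 1.3, 5.0]
grip_width: 0.18
```

```bash
python3 chk.py
```

```text
t 22.35 az 13.85 F [1.5 1.3 5. ] Tz -0.11 pos [0.5804 0.0951 0.0958] diff 8.3 match [0 0] 0.98 w 0.180
```

carry_out([
  [0,0,0,0,0,-0.3],
  [0,0,0,0,0,-0.7],
  [0,0,0,0,0,-1],
  [0,0,0,0,0,-1],
])

```text
clock: 22.73
eef_pos: [0.5804, 0.0951, 0.0958]
ee_rot: [1.915, 2.489, 0.001]
contact_force: [1.2, 0.9, 5.5]
grip_width: 0.184
```

```bash
python3 chk.py
```

```text
t 22.73 az 14.85 F [1.2 0.9 5.5] Tz -0.17 pos [0.5804 0.0951 0.0958] diff 9.5 match [0 0] 0.96 w 0.184
```

carry_out([
  [0,0,0,0,0,-0.3],
  [0,0,0,0,0,-0.7],
  [0,0,0,0,0,-1],
  [0,0,0,0,0,-1],
])

```text
clock: 23.12
eef_pos: [0.5804, 0.095, 0.0958]
ee_rot: [1.894, 2.506, 0.001]
contact_force: [2.2, 1.6, 4.5]
grip_width: 0.18
```

```bash
python3 chk.py
```

```text
t 23.12 az 15.85 F [2.2 1.6 4.5] Tz -0.14 pos [0.5804 0.095  0.0958] diff 10.3 match [0 0] 0.96 w 0.180
```

Run:
```python
from h import *
sc=snapshot("top");cv2.imwrite("pics/t14.png",cv2.resize(sc["img"][150:260,175:280],None,fx=5,fy=5,interpolation=cv2.INTER_CUBIC))
```

```text
(no output)
```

View pics/t14.png

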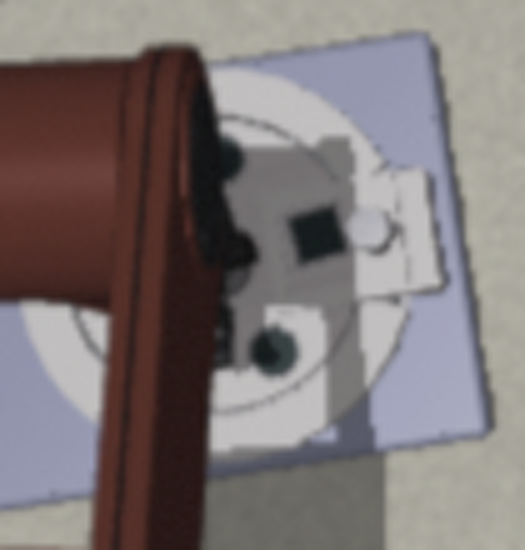

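View pics/chk.png

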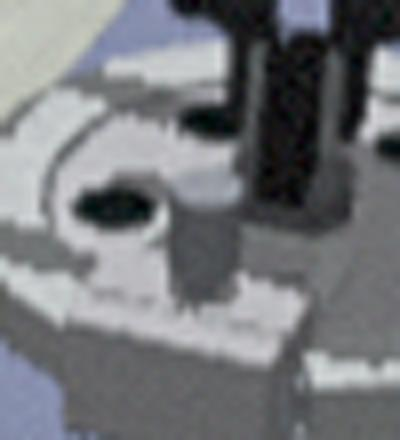

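Run:
```python
from h import *
s=snapshot("top");im=s["img"].astype(int)
g=im.sum(2)<140;m=np.zeros_like(g);m[188:206,231:246]=g[188:206,231:246]
for c,a in cents(m,20,150):
    p=ray(s,c,.065);print(c,a,p,"az",np.degrees(np.arctan2(p[1]-.095,p[0]-.581)),"window az",np.degrees(-1.434),"dist to window",np.hypot(*(p[:2]-[.5886,.0395])))
```

```text
[238.07 196.54] 69 [0.596127   0.04102191 0.065     ] az -74.34482191734037 window az -82.16214782176004 dist to window 0.007679322993808965
```

carry_out([
  [0,0,0,0,0,-0.3],
  [0,0,0,0,0,-0.7],
  [0,0,0,0,0,-1],
  [0,0,0,0,0,-1],
])

```text
clock: 23.6
eef_pos: [0.5804, 0.095, 0.0958]
ee_rot: [1.872, 2.522, 0.001]
contact_force: [0.8, 1.0, 5.7]
grip_width: 0.187
```

```bash
python3 chk.py
```

```text
t 23.6 az 16.85 F [0.8 1.  5.7] Tz -0.16 pos [0.5804 0.095  0.0958] diff 11.1 match [0 0] 0.96 w 0.187
```

The slot isn't on this side. I'll go back slowly and search clockwise.

carry_out([
  [0,0,0,0,0,0.6],
  [0,0,0,0,0,1.2],
  [0,0,0,0,0,1.8],
  [0,0,0,0,0,2.4],
  [0,0,0,0,0,3.0],
  [0,0,0,0,0,3.6],
  [0,0,0,0,0,4.2],
  [0,0,0,0,0,4.8],
  [0,0,0,0,0,5.4],
  [0,0,0,0,0,6.0],
  [0,0,0,0,0,6.6],
  [0,0,0,0,0,7.2],
  [0,0,0,0,0,7.8],
  [0,0,0,0,0,8.4],
  [0,0,0,0,0,9.0],
  [0,0,0,0,0,9.0],
])

```text
clock: 24.98
eef_pos: [0.5804, 0.095, 0.0958]
ee_rot: [2.064, 2.367, 0.001]
contact_force: [1.2, 1.1, 5.5]
grip_width: 0.181
```

```bash
python3 chk.py
```

```text
t 24.98 az 7.84 F [1.2 1.1 5.5] Tz 0.09 pos [0.5804 0.095  0.0958] diff 4.3 match [0 0] 0.98 w 0.181
```

carry_out([
  [0,0,0,0,0,0.3],
  [0,0,0,0,0,0.7],
  [0,0,0,0,0,1],
  [0,0,0,0,0,1],
])

```text
clock: 25.37
eef_pos: [0.5804, 0.0951, 0.0958]
ee_rot: [2.084, 2.35, 0.001]
contact_force: [2.1, 1.5, 5.2]
grip_width: 0.182
```

```bash
python3 chk.py
```

```text
t 25.37 az 6.85 F [2.1 1.5 5.2] Tz 0.07 pos [0.5804 0.0951 0.0958] diff 4.9 match [0 0] 0.98 w 0.182
```

carry_out([
  [0,0,0,0,0,0.3],
  [0,0,0,0,0,0.7],
  [0,0,0,0,0,1],
  [0,0,0,0,0,1],
])

```text
clock: 25.75
eef_pos: [0.5804, 0.095, 0.0958]
ee_rot: [2.104, 2.332, 0.001]
contact_force: [2.2, 0.8, 4.9]
grip_width: 0.183
```

```bash
python3 chk.py
```

```text
t 25.75 az 5.86 F [2.2 0.8 4.9] Tz 0.18 pos [0.5804 0.095  0.0958] diff 5.7 match [0 0] 0.95 w 0.183
```

carry_out([
  [0,0,0,0,0,0.3],
  [0,0,0,0,0,0.7],
  [0,0,0,0,0,1],
  [0,0,0,0,0,1],
])

```text
clock: 26.13
eef_pos: [0.5804, 0.0951, 0.0958]
ee_rot: [2.125, 2.313, 0.001]
contact_force: [1.8, 1.3, 4.7]
grip_width: 0.186
```

```bash
python3 chk.py
```

```text
t 26.13 az 4.86 F [1.8 1.3 4.7] Tz 0.12 pos [0.5804 0.0951 0.0958] diff 12.1 match [2 1] 0.8 w 0.186
```

The match changed, so I'll look.

View pics/chk.png

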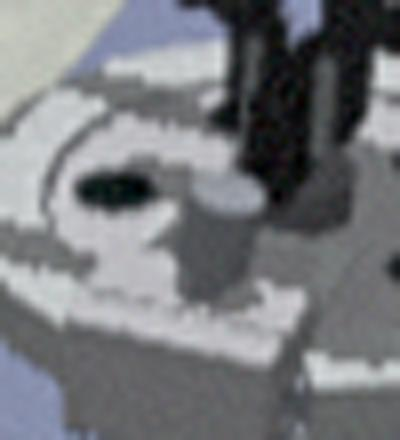

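The head leans slightly to +x (crop 228,192). The tip seems to be dragged or catching an edge, and wheel torque is no more than normal friction. I'll try smaller steps.

carry_out([
  [0,0,0,0,0,0.2],
  [0,0,0,0,0,0.4],
  [0,0,0,0,0,0.4],
])

```text
clock: 26.43
eef_pos: [0.5804, 0.095, 0.0958]
ee_rot: [2.133, 2.306, 0.001]
contact_force: [2.0, 1.0, 4.8]
grip_width: 0.186
```

```bash
python3 chk.py
```

```text
t 26.43 az 4.46 F [2.  1.  4.8] Tz 0.12 pos [0.5804 0.095  0.0958] diff 12.8 match [2 1] 0.78 w 0.186
```

View pics/chk.png

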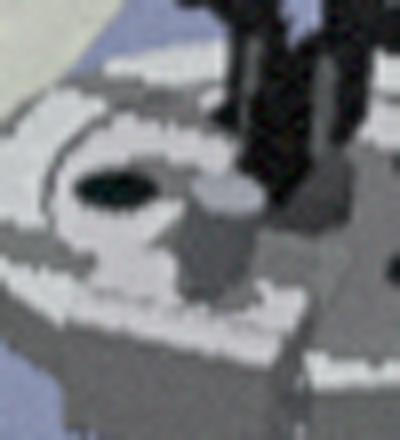

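carry_out([
  [0,0,0,0,0,0.2],
  [0,0,0,0,0,0.4],
  [0,0,0,0,0,0.6],
  [0,0,0,0,0,0.6],
])

```text
clock: 26.82
eef_pos: [0.5804, 0.095, 0.0958]
ee_rot: [2.145, 2.294, 0.001]
contact_force: [1.3, 1.7, 4.4]
grip_width: 0.181
```

```bash
python3 chk.py
```

```text
t 26.82 az 3.86 F [1.3 1.7 4.4] Tz 0.10 pos [0.5804 0.095  0.0958] diff 12.9 match [2 1] 0.77 w 0.181
```

View pics/chk.png

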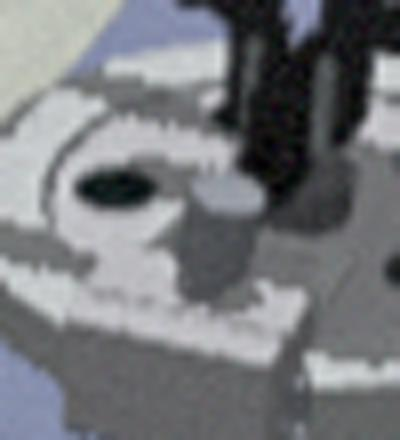

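The lean is constant and the torque normal, so this is just friction drag. I'll carry on.

carry_out([
  [0,0,0,0,0,0.25],
  [0,0,0,0,0,0.5],
  [0,0,0,0,0,0.8],
  [0,0,0,0,0,0.8],
])

```text
clock: 27.2
eef_pos: [0.5804, 0.095, 0.0958]
ee_rot: [2.161, 2.279, 0.001]
contact_force: [1.0, 1.8, 5.5]
grip_width: 0.181
```

```bash
python3 chk.py
```

```text
t 27.2 az 3.05 F [1.  1.8 5.5] Tz 0.10 pos [0.5804 0.095  0.0958] diff 13.5 match [2 1] 0.76 w 0.181
```

carry_out([
  [0,0,0,0,0,0.25],
  [0,0,0,0,0,0.5],
  [0,0,0,0,0,0.8],
  [0,0,0,0,0,0.8],
])

```text
clock: 27.58
eef_pos: [0.5804, 0.0951, 0.0958]
ee_rot: [2.177, 2.264, 0.001]
contact_force: [1.6, 0.6, 5.4]
grip_width: 0.186
```

```bash
python3 chk.py
```

```text
t 27.58 az 2.25 F [1.6 0.6 5.4] Tz 0.08 pos [0.5804 0.0951 0.0958] diff 14.0 match [2 1] 0.75 w 0.186
```

carry_out([
  [0,0,0,0,0,0.25],
  [0,0,0,0,0,0.5],
  [0,0,0,0,0,0.8],
  [0,0,0,0,0,0.8],
])

```text
clock: 27.97
eef_pos: [0.5804, 0.095, 0.0958]
ee_rot: [2.193, 2.249, 0.001]
contact_force: [1.0, 0.8, 4.8]
grip_width: 0.18
```

```bash
python3 chk.py
```

```text
t 27.97 az 1.45 F [1.  0.8 4.8] Tz 0.12 pos [0.5804 0.095  0.0958] diff 14.9 match [2 2] 0.73 w 0.180
```

View pics/chk.png

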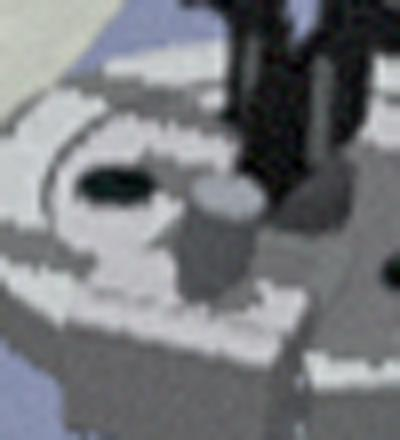

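The head sank slightly (crop row 192 to 196), so an edge is near. Smaller steps now.

carry_out([
  [0,0,0,0,0,0.2],
  [0,0,0,0,0,0.4],
  [0,0,0,0,0,0.4],
  [0,0,0,0,0,0.4],
])

```text
clock: 28.35
eef_pos: [0.5804, 0.0951, 0.0958]
ee_rot: [2.2, 2.241, 0.001]
contact_force: [1.5, 1.1, 4.8]
grip_width: 0.179
```

```bash
python3 chk.py
```

```text
t 28.35 az 1.06 F [1.5 1.1 4.8] Tz 0.08 pos [0.5804 0.0951 0.0958] diff 15.3 match [2 2] 0.72 w 0.179
```

View pics/chk.png

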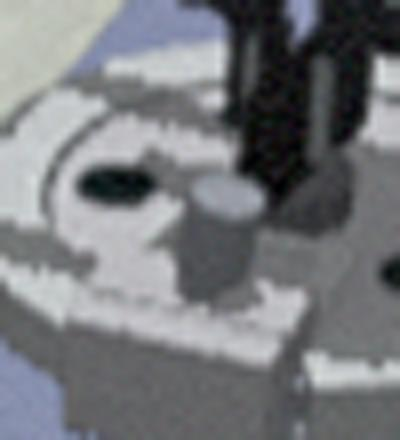

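carry_out([
  [0,0,0,0,0,0.2],
  [0,0,0,0,0,0.4],
  [0,0,0,0,0,0.5],
  [0,0,0,0,0,0.5],
])

```text
clock: 28.73
eef_pos: [0.5804, 0.0951, 0.0958]
ee_rot: [2.21, 2.232, 0.001]
contact_force: [2.5, 0.7, 5.7]
grip_width: 0.181
```

```bash
python3 chk.py
```

```text
t 28.73 az 0.56 F [2.5 0.7 5.7] Tz 0.11 pos [0.5804 0.0951 0.0958] diff 15.7 match [2 2] 0.72 w 0.181
```

View pics/chk.png

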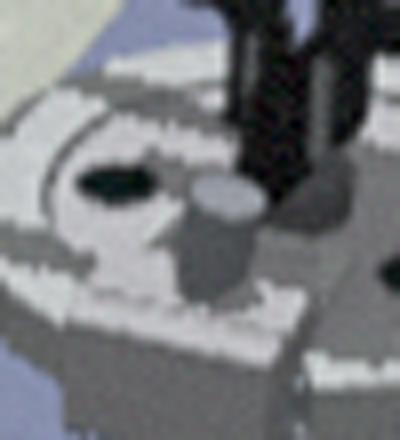

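carry_out([
  [0,0,0,0,0,0.2],
  [0,0,0,0,0,0.4],
  [0,0,0,0,0,0.5],
  [0,0,0,0,0,0.5],
])

```text
clock: 29.12
eef_pos: [0.5804, 0.095, 0.0958]
ee_rot: [2.22, 2.222, 0.001]
contact_force: [1.7, 1.2, 4.6]
grip_width: 0.183
```

```bash
python3 chk.py
```

```text
t 29.12 az 0.06 F [1.7 1.2 4.6] Tz 0.10 pos [0.5804 0.095  0.0958] diff 14.6 match [0 2] 0.72 w 0.183
```

View pics/chk.png

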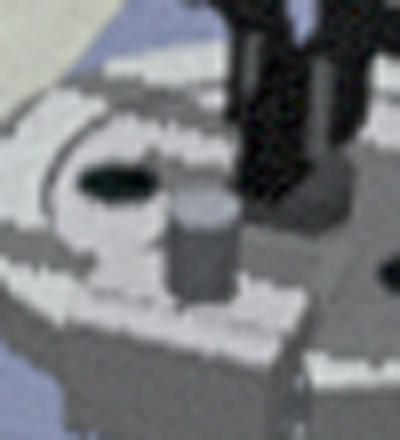

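The pin dropped: the head is upright and its top is at crop row 205 (was 187), about 2.3 px lower. I'll verify home and the window offset.

Run:
```python
from h import *
s=snapshot("top");im=s["img"].astype(int)
cv2.imwrite("pics/t15.png",cv2.resize(s["img"][150:260,175:280],None,fx=5,fy=5,interpolation=cv2.INTER_CUBIC))
g=im.sum(2)<140;m=np.zeros_like(g);m[188:210,231:246]=g[188:210,231:246]
for c,a in cents(m,20,150):
    p=ray(s,c,.065);print(c,a,p,"az",np.degrees(np.arctan2(p[1]-.095,p[0]-.581)),np.hypot(*(p[:2]-[.5886,.0395])))
```

```text
[238.99 202.39] 72 [0.58059551 0.03863387 0.065     ] az -90.4111558908146 0.00805121499101445
```

View pics/t15.png

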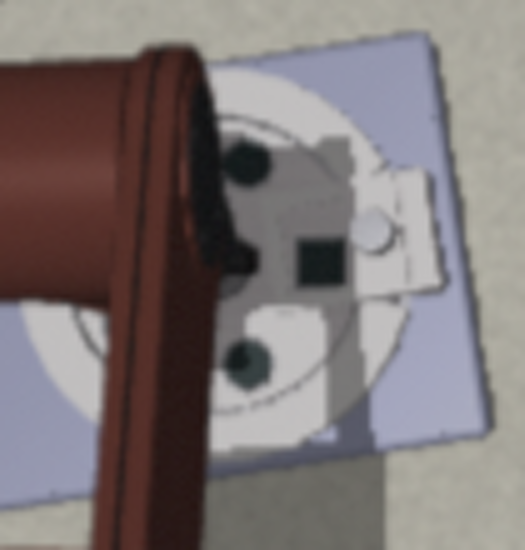

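The square is about 8 mm clockwise of the window centre, inside the 10 mm limit and as expected for a slot offset near its maximum. I'll let go and lift.

carry_out([
  [0,0,0,0,0,0],
  [0,0,0,0,0,0],
  [0,0,0,0,0,0],
  [0,0,0,0,0,0],
  [0,0,0,0,0,0],
  [0,0,-0.01,0,0,0],
  [0,0,-0.03,0,0,0],
  [0,0,-0.06,0,0,0],
  [0,0,-0.09,0,0,0],
  [0,0,-0.12,0,0,0],
  [0,0,-0.15,0,0,0],
  [0.04,0,-0.17,0,0,0],
  [0.08,0,-0.17,0,0,0],
  [0.1,0,-0.17,0,0,0],
  [0.1,0,-0.17,0,0,0],
  [0.1,0,-0.17,0,0,0],
  [0.1,0,-0.17,0,0,0],
  [0.1,0,-0.17,0,0,0],
], fingers=0.0)

```text
clock: 30.72
eef_pos: [0.58, 0.1939, 0.2653]
ee_rot: [2.222, 2.221, -0.001]
contact_force: [0.0, -0.7, -0.6]
grip_width: 0.502
```

```bash
python3 chk.py
python3 - <<'E'
from h import *
st=get_state();print(st["clock"],st["eef_pos"])
s=snapshot("top");im=s["img"].astype(int)
cv2.imwrite("pics/t16.png",cv2.resize(s["img"][150:260,175:280],None,fx=5,fy=5,interpolation=cv2.INTER_CUBIC))
g=im.sum(2)<180;m=np.zeros_like(g);m[188:210,231:246]=g[188:210,231:246]
for c,a in cents(m,20,150):
    p=ray(s,c,.065);print(c,a,p,np.hypot(*(p[:2]-[.5886,.0395])))
sc=snapshot("scene");cv2.imwrite("pics/s16.png",sc["img"])
cv2.imwrite("pics/s16c.png",cv2.resize(sc["img"][140:240,270:400],None,fx=5,fy=5,interpolation=cv2.INTER_CUBIC))
for h in (.114,.121): print(proj(sc,(.593,.0074,h)))
E
```

```text
t 30.72 az -0.04 F [ 0.  -0.7 -0.6] Tz -0.05 pos [0.58   0.1939 0.2653] diff 26.2 match [-1  2] 0.8 w 0.502
30.7667 [0.58000256 0.19376057 0.26527989]
[325.28187601 185.75158413]
[325.42740171 183.1782035 ]
```

View pics/t16.png

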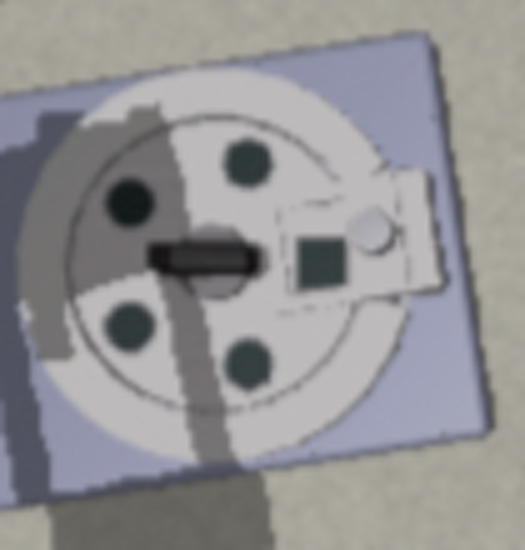

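View pics/s16c.png

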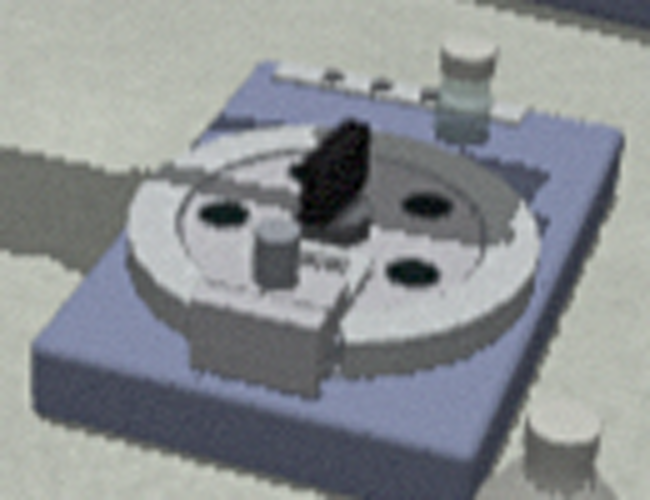

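View pics/s16.png

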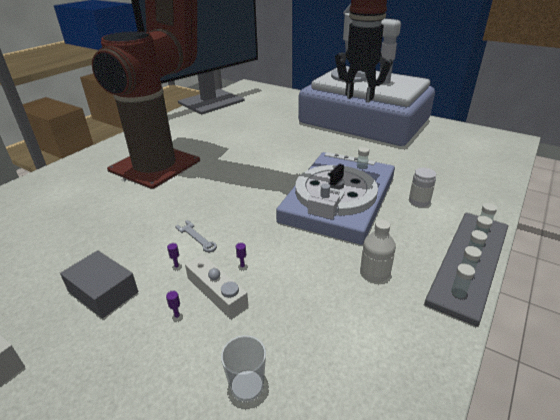

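The head top is at scene (325.4,186.2), which matches the home prediction (185.8) and not the on-ring one (183.2). Nothing is touched and the other things are in place, so I'll hand in.

```bash
python3 -c "
from bench import *
print(sign_off())"
```

```text
the job is handed in; nothing more can be done
None
```

I turned the wheel about 63° clockwise by its knob, which put the square filter whole in the window while the pin was still in the stand. Then I placed the grey cylinder-headed pin in the bushing, resting on the ring, and let go of it. I eased the wheel 9° counter-clockwise without finding the slot. Going back and then about 8° clockwise, the pin dropped in. I let go of the knob, moved the arm clear and handed in at about 31 s.

**Pin:** it stands upright. In the scene view its head top is at row 186.2, against 185.8 predicted for fully home and 183.2 for standing on the ring.

**Square filter:** its centre is about 8 mm clockwise of the window centre. That came from the top view just before I let go; the knob angle gives 7.7 mm. The limit is 10 mm, and the camera calibration is only good to about 2 mm, so this is the tightest margin.

**Forces:** the measured wrist moment about the vertical stayed at 0.18 N m or less while I searched for the slot. I saw about 3 N when the pin first touched the ring. The force between pin and wheel could not be measured directly.

**Other things:** the last scene picture shows the bystanders and spare spindles where they were, judged by eye.

**Checks that failed or disagreed:**
- The final automatic re-measurement of the filter found nothing because the lighting had changed. By eye the filter had not moved from the reading before.
- I did not test the lock by pushing the wheel against the pin.
- While I turned clockwise the pin leaned slightly from friction, but it stood straight again once it dropped.

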